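# Put a control unit back into the packed rack

## Task

Put the control unit that stands alone on the bench back into the packed row in the rack, upright and tapered nose first from the open front, directly to the left (the divider's side) of the taller unit, letting its nose part the neighbours gently, without tipping any of them over or pushing them with the gripper. Slide it fully home along the rack floor and press it against the back stop firmly for a moment, but gently, without ramming it; then let go, with every unit left standing in the rack and the other things on the bench left alone.

Things in the scene. Friction and masses are not known exactly. Their poses are not given: they have to be found in the camera images.
- item: the unit to put away, alone on the bench left of the rack: cast aluminium control unit, 100 mm deep (x), 26 thick (y), 105 tall (z), about 0.35 kg. Origin: centre of its underside; +x to its nose, which narrows from 26 to 6 mm over x = 28 to 50 mm. Other end: flat connector end at x = -50 mm, upright corners rounded 5 mm. Pinch it across y from above.
- tall: control unit like item (26 mm thick, axes and origin alike) but 78 mm deep (x = -39 to +39 mm), 120 mm tall, square at its +x end, without a tapered nose; standing loose in the rack's row, connector end to the front. The only taller one of the row; it may be any of the three right-hand ones.
- unit_a: control unit like item (26 mm thick, axes and origin alike) but 78 mm deep (x = -39 to +39 mm), 105 mm tall, square at its +x end, without a tapered nose; standing loose in the rack's row, connector end to the front. 
- unit_b: control unit like item (26 mm thick, axes and origin alike) but 78 mm deep (x = -39 to +39 mm), 105 mm tall, square at its +x end, without a tapered nose; standing loose in the rack's row, connector end to the front. 
- unit_c: control unit like item (26 mm thick, axes and origin alike) but 78 mm deep (x = -39 to +39 mm), 105 mm tall, square at its +x end, without a tapered nose; standing loose in the rack's row, connector end to the front. 
- rack: grey rack fixed to the bench, open above and in front. Origin on the bench; x from open front to back stop, y along the row to the left. Floor top at z = 8 mm, from x = -140 to +82 mm, y = -89 to +93 mm; in front of the row (x below -50 mm) it is a bare ledge. A fixed wall 108 mm high ends the row on the right (inner face y = -85 mm). The units in the row start with their origins at x = -8 to -3 mm and can be pushed back to the stop.
- stop: adjustable back stop: fixed bracket with an upright steel plate, 70 mm high, clamped before it behind the whole row. Origin (axes as the rack's) on the rack floor, 50 mm behind the rack's origin. The plate's front face is clamped anywhere from x = 0 to -12 mm here, a depth not measured: it must be felt. A unit that is home touches it with its nose. It hardly gives.
- divider (a joint): sliding steel divider, 90 x 5 x 100 mm, upright, ending the row on the left; about 2 N of friction, no spring. Value in m: at 0 its row-side face is at rack y = 24.5 mm; grows to the left, up to 0.055. Only a few mm are free in the row: the new unit's nose must push the units on its left and the divider aside. This drag is 1 to 18 N and differs each time.
- carton: bystander: standing spare-part carton 90 x 60 x 100 mm; origin under its centre
- gauge: bystander: round dial gauge, 92 mm across, 41 mm high; origin under its centre
- gasket: bystander: black ring 68 mm across, 6 mm high
- duct: bystander: black open duct stub 72 mm across, 85 mm high
- driver: bystander: screwdriver lying on the bench
- spanner: bystander: spanner lying on the bench
- bolt: bystander: bolt about 50 mm long lying on the bench
Things that resemble listed ones, but are neither listed nor needed, are in the scene too. Leave any blue or green look-alike of the unit_a alone. Leave any blue or orange look-alike of the item alone.

How it is judged:
By the outcome, as a careful person would: the job done as asked, in the order asked, and still so for the second after the job is handed in, with the robot touching nothing.
It also fails if it takes over 72 s, if anything falls off the work surface, if the arm or the gripper's body presses on something with over 40 N, if the wrist force passes 120 N, or if a joint passes its speed limit or range.

## Robot

A 6-joint arm with a two-finger parallel gripper is mounted at the origin on the work surface. World frame = base frame: x ahead of the robot, y to its left, z up, the work surface at z = 0. Lengths are in m, angles in degrees, forces in N, time in s.
With the tool pointing down it reaches from about 0.35 to 0.875 m from the base axis. Payload 4.2 kg.
Tool frame: the origin (TCP) lies midway between the tips of the shut fingers; the grasp point (between the pads) lies 19 mm behind it; z points along the fingers, y is the direction in which the jaws open and shut (so a half turn about z gives the same grasp; the last joint's range is limited). The gripper opens to 87 mm and grips with 3 to 60 N. Pads are 19 mm wide; open, the fingers measure 117 mm over their backs; the gripper's body (75 mm by 190 mm) begins 51 mm behind the grasp point.
Start: joints at [-49.584, 22.042, 0.453, 0, -68.411, -14.817], TCP at [0.27, -0.564, 0.223] pointing down, gripper open.
Joint ranges: [-179.83, 179.83], [-69.29, 118.12], [-61.27, 80.66], [-181.25, 117.63], [-171.15, -9.14], [-177.46, 177.46]. Speed limits (degrees/s): [159.86, 159.86, 180, 180, 180, 180].

## Interface

Orientations are given as a 3x3 rotation matrix whose columns are the frame's x, y, z axes.
In Python, from station import sense, capture, calibration, finish_job gives the robot as it stands.
- The arm moves only by the tool carry_out, never from a script. Its argument "commands" is one flat list of numbers, 6 for each row, row after row: the shift along the tool's x, y, z in mm, then the turn, a rotation vector about the tool's x, y, z in rad. A call has 1 to 5 rows; each row shifts and turns the pose as measured when the row begins, along the tool's axes as they then stand; what a row does not reach is not made up. A row lasts 1/8 s, in which the tool goes at most 62.5 mm and 10.7 degrees, less where a joint would pass 70% of its speed; a pose out of reach is approached as far as the arm can. A call is refused whole if a number of a shift passes 62.5 or a number of a turn 0.188, either way. A call with a gripper value outside its range is refused whole. "grip" is the finger opening in mm, from 0 to 87, set as the call begins (left out, the last holds). The fingers move at their own pace and stop on an object; the grip force is fixed at half the most. Time passes only in rows, so rows that do not move let the fingers close. It gives the time, the measured TCP pose, the force and the opening at its end, in the units of the state.
- sense(): the state, without advancing time (a new reading comes with each control period).
- capture(name): name is "scene" or "side" or "wrist"; returns the picture (420x560x3 uint8, red, green, blue); there is no depth.
- calibration(name): a dict with "fx", "fy", "cx", "cy" (pixels), "rvec" (rotation vector, rad) and "tvec" (3), from world to camera coordinates, as OpenCV has them. Camera axes: x right, y down, z forward; pixel columns grow to the right and rows downward; lengths in m; the calibration is good to about 2 mm. A picture is of the moment at which its call begins: read the wrist's pose just before it. calibration takes no time and is no camera call; for the wrist camera it gives the pose at the moment of the call.
- finish_job(): hands the job in, once; it reports no verdict.
The state is a dict: "time_s": time; "joints": joint angles; "joint_velocities": joint speeds; "effort": joint torques, N m; "tcp_pos": TCP position; "ee_rot": TCP orientation; "wrist_force": force on the tool from outside, world axes, zero at the start; "moment": the same for the moment, N m; "gripper_width": opening from 0.0 (shut) to 1.0 (fully open).
Only numpy, scipy, OpenCV 4.12 (cv2) and the standard library are available. Lean on these libraries where they do the work, as an engineer would, in place of code of your own. Each camera call takes 0.05 s, during which the arm holds its last target.

## Working session

There is one attempt and no reset: what is moved stays moved. The work goes in short steps, Python scripts to look and compute and a tool call to move; the robot and the scene stay as the last step left them, time stands still between calls to the robot, and variables do not carry over. Pictures are saved under pics/ and viewed, and the job is handed in when it is done.

Besides the shell and the picture viewer there is one more tool, called as name(argument=value, ...) on one line, values as JSON. carry_out: Moves the arm, as the interface text tells. Its arguments: {"type":"object","properties":{"commands":{"type":"array"},"grip":{"type":"number"}},"required":["commands"]}

```bash
ls; mkdir -p pics; python3 - <<'E'
from station import *
import cv2
print(sense())
for n in("scene","side","wrist"):
    cv2.imwrite(f"pics/{n}0.png",capture(n)[:,:,::-1]); c=calibration(n); print(n,c)
E
```

```text
pics
{'time_s': 0.0, 'joints': array([-4.95834921e+01,  2.20898339e+01,  3.79082554e-01, -2.82994365e-02,
       -6.84112082e+01, -1.48179943e+01]), 'joint_velocities': array([ 0.04985358, -0.01147066,  0.03878095, -0.00882459,  0.07519365,
        0.00048906]), 'effort': array([ 6.47096622e-04, -3.90670502e+01,  1.87408501e+01,  4.22000572e+00,
        1.09339622e-02, -1.69898244e-04]), 'tcp_pos': array([ 0.26980254, -0.56309068,  0.2214664 ]), 'ee_rot': array([[-9.01922400e-01, -4.31896890e-01, -1.03035793e-03],
       [-4.31898107e-01,  9.01920365e-01,  1.91833787e-03],
       [ 1.00776646e-04,  2.17520153e-03, -9.99997629e-01]]), 'wrist_force': array([ 0.01808368, -0.8651146 ,  0.20378745]), 'moment': array([-0.04607083, -0.02325441,  0.0177914 ]), 'gripper_width': 1.0004488758589216}
scene {'fx': 392.7973561003111, 'fy': 392.7973561003111, 'cx': 281.88711281716263, 'cy': 210.5894504004311, 'rvec': array([ 2.09661322,  1.41370869, -0.5001649 ]), 'tvec': array([-0.21925497, -0.40649611,  1.50268131])}
side {'fx': 439.5337723155149, 'fy': 439.5337723155149, 'cx': 274.1182947109185, 'cy': 209.23552953759526, 'rvec': array([ 1.10087411, -2.44192234,  0.97467913]), 'tvec': array([0.37371799, 0.35806774, 0.80968132])}
wrist {'fx': 298.36332663738267, 'fy': 298.36332663738267, 'cx': 280.35950872525723, 'cy': 206.75767066089125, 'rvec': array([-1.59048194, -2.52439864, -0.33487217]), 'tvec': array([ 0.62497693, -0.03147923,  0.38815457])}
```

View pics/scene0.png

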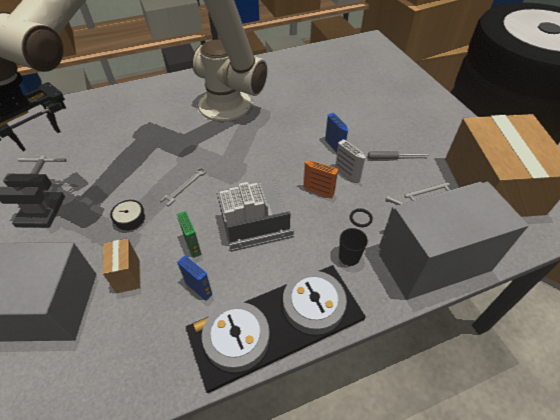

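View pics/side0.png

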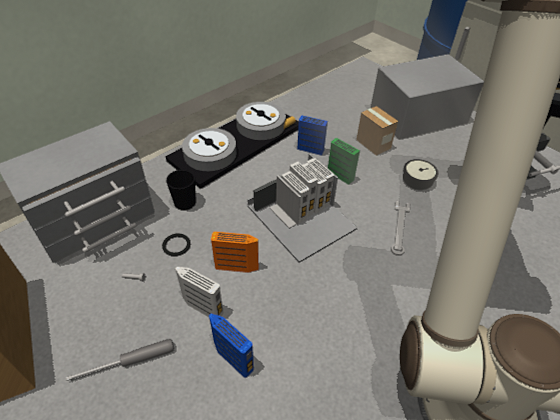

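View pics/wrist0.png

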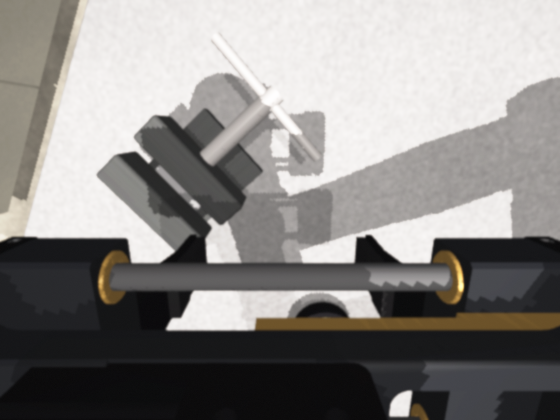

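The scene shows the white item near (350,160), between the blue and orange look-alikes. The rack is near (255,215). I'll enlarge both.

```bash
python3 - <<'E'
import cv2
def crop(n,x0,y0,x1,y1,s,o):
    im=cv2.imread(f"pics/{n}.png")[y0:y1,x0:x1]; cv2.imwrite(f"pics/{o}.png",cv2.resize(im,None,fx=s,fy=s,interpolation=cv2.INTER_CUBIC))
crop("scene0",205,170,305,260,8,"c1")
crop("scene0",295,105,395,205,6,"c2")
crop("side0",240,140,370,265,6,"c3")
crop("side0",160,220,270,380,4,"c4")
E
```

```text
(no output)
```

View pics/c1.png

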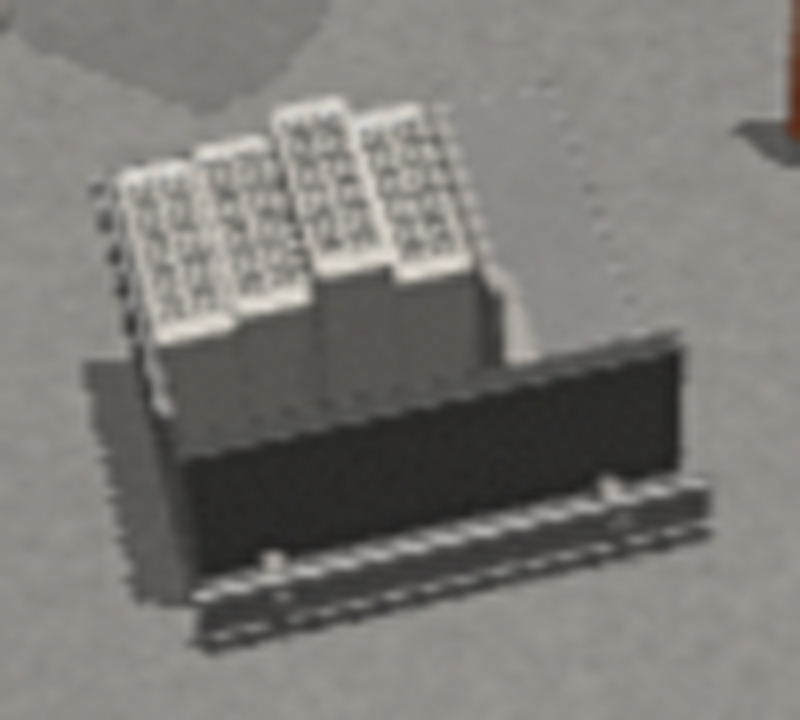

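View pics/c2.png

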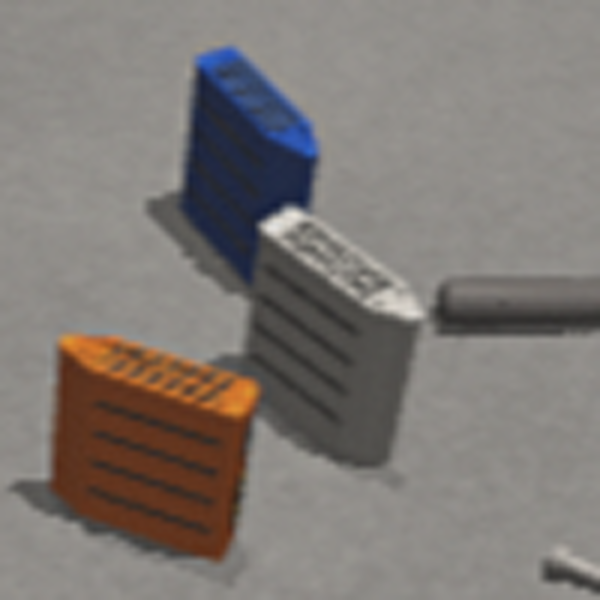

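View pics/c3.png

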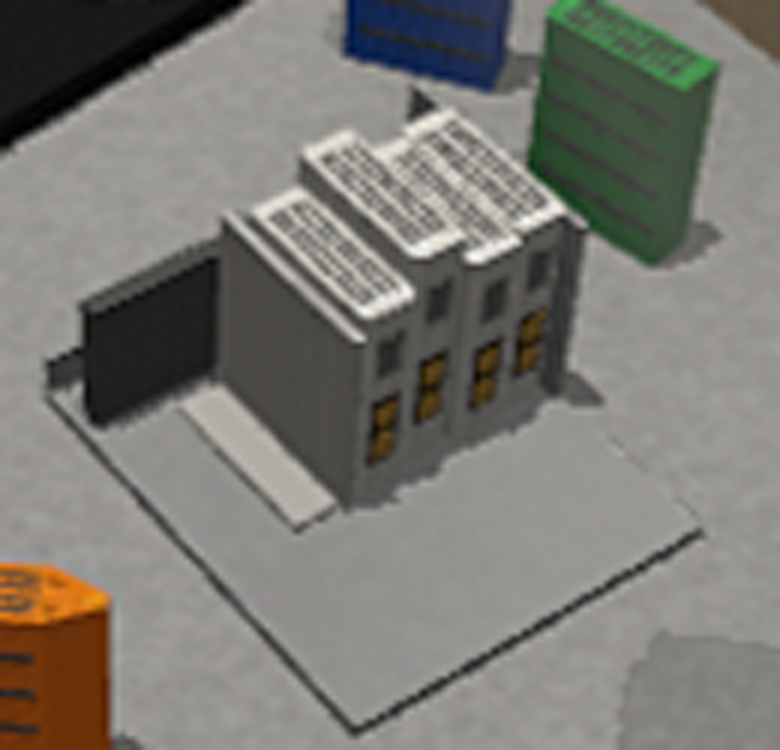

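View pics/c4.png

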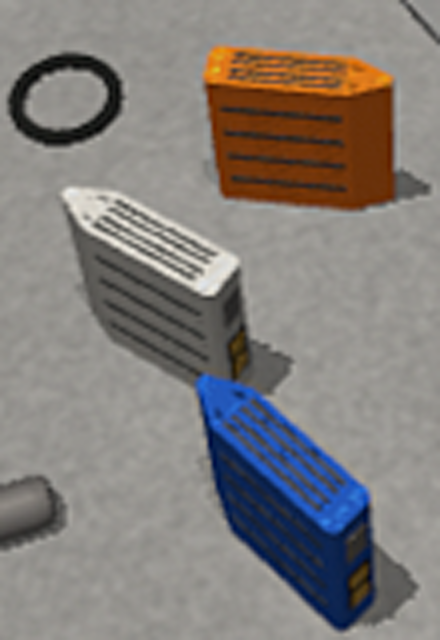

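```bash
cat > h.py <<'E'
import numpy as np, cv2
from station import *
from scipy.optimize import least_squares
def P(n,X,c=None):
    c=c or calibration(n)
    K=np.array([[c['fx'],0,c['cx']],[0,c['fy'],c['cy']],[0,0,1]])
    return cv2.projectPoints(np.asarray(X,float).reshape(-1,1,3),np.array(c['rvec']),np.array(c['tvec']),K,None)[0].reshape(-1,2)
def ray(n,uv,z,c=None):
    c=c or calibration(n); R=cv2.Rodrigues(np.array(c['rvec']))[0]; o=-R.T@c['tvec']
    d=R.T@np.array([(uv[0]-c['cx'])/c['fx'],(uv[1]-c['cy'])/c['fy'],1]); return o+d*(z-o[2])/d[2]
def W(p,L):  # p=x,y,yaw
    L=np.asarray(L,float); c,s=np.cos(p[2]),np.sin(p[2])
    return np.c_[p[0]+c*L[:,0]-s*L[:,1],p[1]+s*L[:,0]+c*L[:,1],L[:,2]]
def un(u,s,o): return [(u[0]+.5)/s-.5+o[0],(u[1]+.5)/s-.5+o[1]]
def fit(obs,p0,mk):
    f=lambda p: np.concatenate([(P(n,mk(p,L))-uv).ravel() for n,L,uv in obs])
    r=least_squares(f,p0,loss='soft_l1',x_scale=np.array([.1]*len(p0))); return r.x,f(r.x).reshape(-1,2)
E
python3 - <<'E'
from h import *
c1=(8,(205,170));c2=(6,(295,105));c3=(6,(240,140));c4=(4,(160,220))
print("cams",[(n,(-cv2.Rodrigues(calibration(n)['rvec'])[0].T@calibration(n)['tvec']).round(3)) for n in("scene","side")])
S="side";C="scene"
for nm,n,u,k,z in [("fl",S,(355,728),c3,.008),("fr",S,(700,528),c3,.008),("bl",S,(47,392),c3,.008),
 ("itnose",C,(420,318),c2,.105),("itconn",C,(273,216),c2,.105),("itnoseS",S,(66,190),c4,.105),("itconnS",S,(225,280),c4,.105),
 ("tall b r",C,(315,275),c1,.128),("tall b l",C,(392,262),c1,.128),("tall f r",C,(275,105),c1,.128),("tall f l",C,(345,97),c1,.128),
 ("L b r",C,(395,278),c1,.113),("L b l",C,(470,265),c1,.113),("R b r",C,(160,340),c1,.113)]:
    print(nm,ray(n,un(u,*k),z).round(4))
E
```

```text
cams [('scene', array([ 1.253, -0.273,  0.91 ])), ('side', array([0.037, 0.482, 0.831]))]
fl [0.4466 0.0261 0.008 ]
fr [ 0.4262 -0.1521  0.008 ]
bl [0.6633 0.0017 0.008 ]
itnose [0.5506 0.278  0.105 ]
itconn [0.4556 0.2457 0.105 ]
itnoseS [0.5497 0.2759 0.105 ]
itconnS [0.4545 0.2477 0.105 ]
tall b r [ 0.6065 -0.1159  0.128 ]
tall b l [ 0.6107 -0.0909  0.128 ]
tall f r [ 0.5297 -0.1044  0.128 ]
tall f l [ 0.535  -0.0811  0.128 ]
L b r [ 0.6053 -0.0888  0.113 ]
L b l [ 0.6093 -0.0638  0.113 ]
R b r [ 0.6015 -0.1685  0.113 ]
```

```bash
python3 - <<'E'
from h import *
c1=(8,(205,170));c2=(6,(295,105));c3=(6,(240,140));c4=(4,(160,220))
S="side";C="scene"
# item
h=.105
obs=[(C,[[.05,0,h]],[un((420,318),*c2)]),(C,[[-.05,0,h]],[un((273,216),*c2)]),(S,[[.05,0,h]],[un((66,190),*c4)]),(S,[[-.05,0,h]],[un((225,280),*c4)])]
x,r=fit(obs,[.5,.26,.3],W); print("item",x[:2].round(4),np.degrees(x[2]).round(2)); print(r.round(1).tolist())
np.save("item.npy",x)
obs=[(S,[[-.14,.093,.008]],[un((355,728),*c3)]),(S,[[-.14,-.089,.008]],[un((700,528),*c3)]),(S,[[.082,.093,.008]],[un((47,392),*c3)])]
x,r=fit(obs,[.575,-.08,-.11],W); print("rack",x[:2].round(4),np.degrees(x[2]).round(2)); print(r.round(1).tolist())
np.save("rack.npy",x)
def inv(p):
    d=np.array(p[:2])-x[:2];c,s=np.cos(x[2]),np.sin(x[2]);return (np.array([c*d[0]+s*d[1],-s*d[0]+c*d[1]])*1000).round(1)
for nm,n,u,k,z in [("tall b r",C,(315,275),c1,.128),("tall b l",C,(392,262),c1,.128),("tall f r",C,(275,105),c1,.128),("tall f l",C,(345,97),c1,.128),
 ("L b r",C,(395,278),c1,.113),("L b l",C,(470,265),c1,.113),("R b r",C,(160,340),c1,.113),("S L f r",S,(412,293),c3,.113),("S tall f r",S,(462,238),c3,.128),("S tall f l",S,(415,258),c3,.128),("S L f l",S,(370,315),c3,.113),("S div top f l",S,(360,342),c3,.108),("S R2 fl",S,(478,262),c3,.113),("stop top l",C,(683,335),c1,.078),("stop top r",C,(180,455),c1,.078)]:
    print(nm,inv(ray(n,un(u,*k),z)))
for nm,n,u,k in [("blue nose",S,(200,380),c4),("blue conn",S,(350,500),c4),("or nose",S,(390,80),c4),("or conn",S,(215,60),c4),("blue conn C",C,(215,55),c2),("blue nose C",C,(315,150),c2)]:
    print(nm,ray(n,un(u,*k),.105).round(3))
E
```

```text
item [0.5024 0.2619] 17.01
[[-0.5, 0.0], [0.3, -0.3], [-0.4, 0.0], [0.2, -0.2]]
rack [ 0.5743 -0.0813] -6.51
[[-0.0, 0.4], [0.8, -0.1], [-0.8, -0.6]]
tall b r [ 35.9 -30.7]
tall b l [37.2 -5.4]
tall f r [-41.8 -28. ]
tall f l [-39.1  -4.3]
L b r [31.6 -3.9]
L b l [32.7 21.4]
R b r [ 36.9 -83.6]
S L f r [-43.2  -2.2]
S tall f r [-41.6 -27. ]
S tall f l [-40.1  -4.8]
S L f l [-43.6  18.9]
S div top f l [-49.3  27.8]
S R2 fl [-44.2 -34.7]
stop top l [53.3 89.7]
stop top r [ 57.9 -84.7]
blue nose [0.419 0.289 0.105]
blue conn [0.327 0.274 0.105]
or nose [0.497 0.108 0.105]
or conn [0.569 0.169 0.105]
blue conn C [0.324 0.278 0.105]
blue nose C [0.417 0.291 0.105]
```

```bash
cat > go.py <<'E'
# helper: go.py x y z yawdeg(tool x axis) -> remaining shift in tool axes (mm) and turn (rad); frame r = rack frame mm
import sys
from h import *
a=sys.argv[1:]; 
x,y,z,t=map(float,a[:4])
if len(a)>4:
    k=np.load("rack.npy"); w=W(k,[[x/1000,y/1000,z/1000]])[0]; t=t+np.degrees(k[2]); x,y,z=w
s=sense(); R=s['ee_rot']; t=np.radians(t)
T=np.array([[np.cos(t),np.sin(t),0],[np.sin(t),-np.cos(t),0],[0,0,-1]])
d=np.array([x,y,z])-s['tcp_pos']
from scipy.spatial.transform import Rotation as Ro
print("t",s['time_s'],"tcp",s['tcp_pos'].round(4),"target",np.round([x,y,z],4),"shift",(R.T@d*1000).round(1),"turn",Ro.from_matrix(R.T@T).as_rotvec().round(3),"F",s['wrist_force'].round(1),"M",s['moment'].round(2),"w",round(s['gripper_width']*87,1))
k=np.load("rack.npy"); e=s['tcp_pos'][:2]-k[:2]; c,sn=np.cos(k[2]),np.sin(k[2]); f=s['wrist_force']
print("rack frame tcp mm",((c*e[0]+sn*e[1])*1000).round(1),((-sn*e[0]+c*e[1])*1000).round(1),"F rack",(c*f[0]+sn*f[1]).round(1),(-sn*f[0]+c*f[1]).round(1), "yaw rack",round(np.degrees(np.arctan2(R[1,0],R[0,0])-k[2])%360,2))
E
python3 go.py .5024 .2619 .22 197
```

```text
t 0.15 tcp [ 0.2699 -0.5632  0.2217] target [0.5024 0.2619 0.22  ] shift [-566.1  643.8    2.7] turn [ 0.002 -0.     0.15 ] F [-0.8  0.6 -0.3] M [-0.    0.06  0.  ] w 86.8
rack frame tcp mm -247.9 -513.3 F rack -0.9 0.5 yaw rack 212.1
```

carry_out(commands=[-40,46,0,0,0,0,-40,46,0,0,0,0,-40,46,0,0,0,0,-40,46,0,0,0,0,-40,46,0,0,0,0], grip=60)

```text
time_s: 0.78
tcp_pos: [0.352, -0.2649, 0.2189]
ee_rot: [[-0.905, -0.425, -0.003], [-0.425, 0.905, 0.004], [0.001, 0.005, -1.0]]
wrist_force: [1.0, -0.6, 1.4]
gripper_width: 0.697
```

carry_out(commands=[-40,46,0,0,0,0,-40,46,0,0,0,0,-40,46,0,0,0,0,-40,46,0,0,0,0,-40,46,0,0,0,0.05])

```text
time_s: 1.4
tcp_pos: [0.4353, 0.0365, 0.2207]
ee_rot: [[-0.926, -0.378, 0.0], [-0.378, 0.926, 0.004], [-0.002, 0.004, -1.0]]
wrist_force: [1.2, -1.3, 0.6]
gripper_width: 0.693
```

```bash
python3 go.py .5024 .2619 .22 197
```

```text
t 1.4 tcp [0.4353 0.0365 0.2207] target [0.5024 0.2619 0.22  ] shift [-147.3  183.3    1.7] turn [0.004 0.002 0.091] F [ 1.2 -1.3  0.6] M [-0.07 -0.18 -0.05] w 60.3
rack frame tcp mm -151.5 101.3 F rack 1.3 -1.1 yaw rack 208.72
```

carry_out(commands=[-36,44,0,0,0,0.03,-36,46,0,0,0,0.03,-36,46,0,0,0,0.03,-36,46,0,0,0,0])

```text
time_s: 1.9
tcp_pos: [0.51, 0.2644, 0.2219]
ee_rot: [[-0.956, -0.293, 0.001], [-0.293, 0.956, 0.004], [-0.002, 0.004, -1.0]]
wrist_force: [0.4, -0.9, 0.9]
gripper_width: 0.686
```

carry_out(commands=[0,0,0,0,0,0,0,0,0,0,0,0])

```text
time_s: 2.15
tcp_pos: [0.5102, 0.2677, 0.2197]
ee_rot: [[-0.955, -0.296, -0.001], [-0.296, 0.955, 0.003], [0.001, 0.003, -1.0]]
wrist_force: [-0.3, -0.4, -0.2]
gripper_width: 0.69
```

```bash
python3 go.py .5024 .2619 .22 197; python3 - <<'E'
from h import *
c=calibration("wrist"); im=capture("wrist")[:,:,::-1].copy()
p=np.load("item.npy")
for L in [[.05,0,.105],[-.05,0,.105],[-.05,.013,.105],[-.05,-.013,.105],[.028,.013,.105],[.028,-.013,.105]]:
    u=P("wrist",W(p,[L]),c)[0]; cv2.circle(im,tuple(int(round(v)) for v in u),2,(0,0,255),-1)
cv2.imwrite("pics/w1.png",im)
E
```

```text
t 2.15 tcp [0.5102 0.2677 0.2197] target [0.5024 0.2619 0.22  ] shift [ 9.2 -3.2 -0.3] turn [ 0.003 -0.001  0.004] F [-0.3 -0.4 -0.2] M [ 0.01 -0.03 -0.01] w 60.1
rack frame tcp mm -103.3 339.5 F rack -0.2 -0.4 yaw rack 203.75
```

View pics/w1.png

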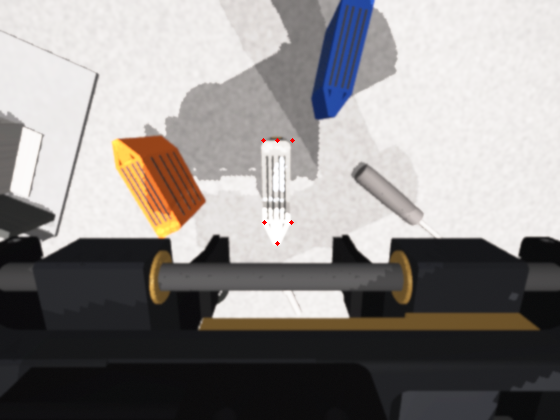

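The wrist view shows the model points landing on the item: nose at (277,243), connector end at (277,140). I'll descend.

carry_out(commands=[9,-3,0,0,0,0.004,0,0,30,0,0,0,0,0,30,0,0,0,0,0,30,0,0,0])

```text
time_s: 2.7
tcp_pos: [0.5017, 0.2581, 0.1326]
ee_rot: [[-0.958, -0.287, 0.005], [-0.287, 0.958, 0.009], [-0.008, 0.007, -1.0]]
wrist_force: [-0.3, 0.2, 0.2]
gripper_width: 0.691
```

```bash
python3 go.py .5024 .2619 .061 197
```

```text
t 2.7 tcp [0.5017 0.2581 0.1326] target [0.5024 0.2619 0.061 ] shift [-1.2  3.  71.7] turn [ 0.007  0.008 -0.005] F [-0.3  0.2  0.2] M [ 0.04 -0.04 -0.  ] w 60.1
rack frame tcp mm -110.6 329.0 F rack -0.3 0.2 yaw rack 203.21
```

carry_out(commands=[-1,3,18,0.006,0.006,-0.004,0,0,18,0,0,0,0,0,18,0,0,0,0,0,17,0,0,0,0,0,0,0,0,0])

```text
time_s: 3.32
tcp_pos: [0.501, 0.2581, 0.0609]
ee_rot: [[-0.957, -0.289, 0.002], [-0.289, 0.957, 0.0], [-0.002, -0.0, -1.0]]
wrist_force: [-0.2, -0.6, 0.4]
gripper_width: 0.684
```

```bash
python3 go.py .5024 .2619 .061 197
```

```text
t 3.325 tcp [0.501  0.2581 0.0609] target [0.5024 0.2619 0.061 ] shift [-2.4  3.2 -0.1] turn [-0.     0.002 -0.004] F [-0.2 -0.6  0.4] M [ 0.01 -0.03 -0.02] w 59.5
rack frame tcp mm -111.3 329.0 F rack -0.1 -0.6 yaw rack 203.29
```

carry_out(commands=[-2,3,0,0,0,-0.004,0,0,0,0,0,0])

```text
time_s: 3.58
tcp_pos: [0.5032, 0.2624, 0.063]
ee_rot: [[-0.956, -0.293, 0.005], [-0.293, 0.956, 0.002], [-0.005, 0.001, -1.0]]
wrist_force: [-0.2, 1.0, -0.1]
gripper_width: 0.691
```

carry_out(commands=[0,0,0,0,0,0,0,0,0,0,0,0,0,0,0,0,0,0,0,0,0,0,0,0,0,0,0,0,0,0], grip=0)

```text
time_s: 4.2
tcp_pos: [0.5037, 0.2628, 0.0644]
ee_rot: [[-0.956, -0.293, 0.007], [-0.293, 0.956, 0.004], [-0.007, 0.002, -1.0]]
wrist_force: [0.2, -0.6, 0.0]
gripper_width: 0.296
```

```bash
python3 go.py .5024 .2619 .061 197; python3 - <<'E'
from h import *
cv2.imwrite("pics/s2.png",cv2.resize(capture("side")[220:380,140:290,::-1],None,fx=4,fy=4))
E
```

```text
t 4.2 tcp [0.5037 0.2628 0.0644] target [0.5024 0.2619 0.061 ] shift [ 1.5 -0.5  3.4] turn [0.002 0.007 0.001] F [ 0.2 -0.6  0. ] M [-0.02  0.09  0.06] w 25.7
rack frame tcp mm -109.2 333.9 F rack 0.2 -0.6 yaw rack 203.56
```

View pics/s2.png

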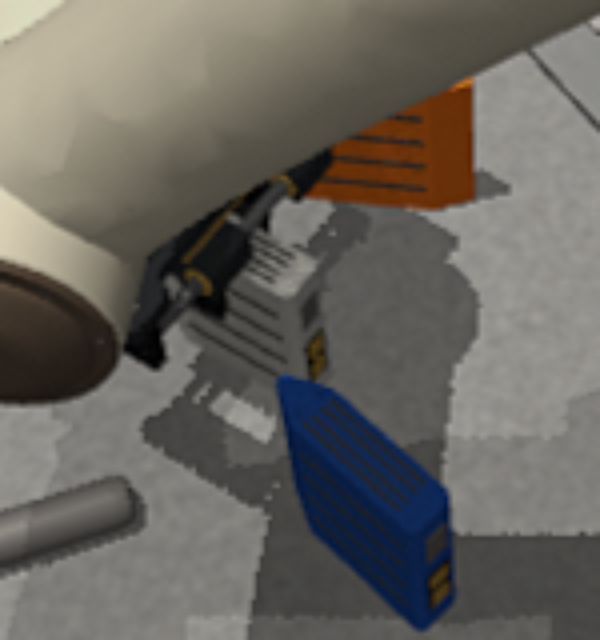

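The item is gripped at 25.7 mm and is still upright. I'll lift it.

carry_out(commands=[0,0,-20,0,0,0,0,0,-35,0,0,0,0,0,-35,0,0,0,0,0,-35,0,0,0,0,0,-35,0,0,0])

```text
time_s: 4.88
tcp_pos: [0.4981, 0.2594, 0.2202]
ee_rot: [[-0.957, -0.291, -0.01], [-0.29, 0.957, -0.006], [0.012, -0.003, -1.0]]
wrist_force: [1.0, 1.2, -1.6]
gripper_width: 0.298
```

```bash
python3 go.py -120 0 220 180 r; python3 go.py -106 -4 85 180 r
```

```text
t 4.875 tcp [0.4981 0.2594 0.2202] target [ 0.4551 -0.0677  0.22  ] shift [ 136.2 -300.5    2.7] turn [-0.005 -0.011  0.408] F [ 1.   1.2 -1.6] M [ 0.12 -0.08  0.04] w 26.0
rack frame tcp mm -114.3 329.9 F rack 0.9 1.3 yaw rack 203.39
t 4.875 tcp [0.4981 0.2594 0.2202] target [ 0.4686 -0.0733  0.085 ] shift [ 123.4 -309.3  137.6] turn [-0.005 -0.011  0.408] F [ 1.   1.2 -1.6] M [ 0.12 -0.08  0.04] w 26.0
rack frame tcp mm -114.3 329.9 F rack 0.9 1.3 yaw rack 203.39
```

carry_out(commands=[19,-42,0,0,0,0.06,16,-43,0,0,0,0.06,13,-44,0,0,0,0.06,10,-45,0,0,0,0.06,7,-46,0,0,0,0.06])

```text
time_s: 5.5
tcp_pos: [0.4693, 0.0276, 0.22]
ee_rot: [[-1.0, 0.011, -0.012], [0.011, 1.0, -0.003], [0.012, -0.003, -1.0]]
wrist_force: [0.3, 0.1, -3.5]
gripper_width: 0.294
```

```bash
python3 go.py -120 0 220 180 r
```

```text
t 5.5 tcp [0.4693 0.0276 0.22  ] target [ 0.4551 -0.0677  0.22  ] shift [ 13.1 -95.4   0.5] turn [-0.004 -0.012  0.103] F [ 0.3  0.1 -3.5] M [-0.08 -0.18  0.06] w 25.6
rack frame tcp mm -116.7 96.3 F rack 0.3 0.2 yaw rack 185.9
```

carry_out(commands=[5,-47,0,0,-0.006,0.06,0,-48,0,0,-0.006,0.04,0,0,0,0,0,0])

```text
time_s: 5.88
tcp_pos: [0.4563, -0.0723, 0.2178]
ee_rot: [[-0.993, 0.119, -0.006], [0.119, 0.993, -0.003], [0.005, -0.003, -1.0]]
wrist_force: [0.1, -0.3, -2.6]
gripper_width: 0.299
```

```bash
python3 go.py -120 -2 220 180 r; python3 - <<'E'
from h import *
cv2.imwrite("pics/s3.png",cv2.resize(capture("side")[60:270,210:400,::-1],None,fx=3,fy=3))
cv2.imwrite("pics/c3n.png",cv2.resize(capture("scene")[120:270,180:340,::-1],None,fx=4,fy=4))
E
```

```text
t 5.875 tcp [ 0.4563 -0.0723  0.2178] target [ 0.4549 -0.0697  0.22  ] shift [ 1.8  2.4 -2.2] turn [-0.003 -0.005 -0.006] F [ 0.1 -0.3 -2.6] M [-0.01 -0.09 -0.04] w 26.0
rack frame tcp mm -118.2 -4.5 F rack 0.1 -0.3 yaw rack 179.68
```

View pics/s3.png

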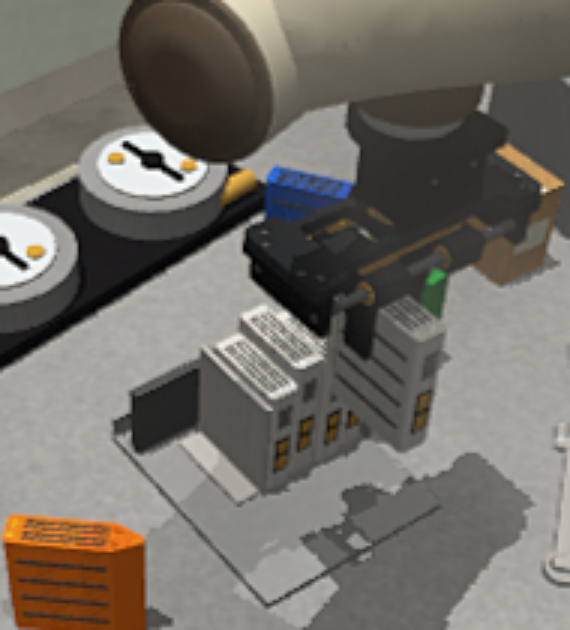

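View pics/c3n.png

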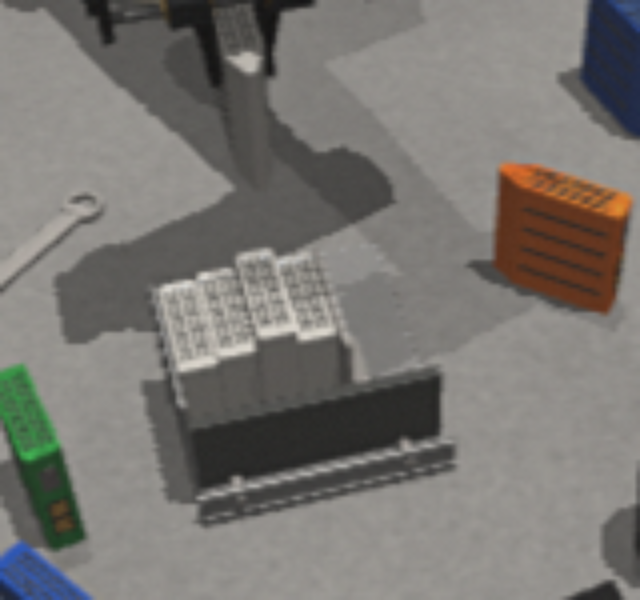

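carry_out(commands=[2,2,35,0,0,-0.006,0,0,35,0,0,0,0,0,35,0,0,0,0,0,25,0,0,0,0,0,0,0,0,0])

```text
time_s: 6.6
tcp_pos: [0.457, -0.0628, 0.0845]
ee_rot: [[-0.995, 0.101, -0.002], [0.101, 0.995, -0.001], [0.002, -0.001, -1.0]]
wrist_force: [-0.4, -0.1, -2.1]
gripper_width: 0.297
```

```bash
python3 go.py -120 -4 73 180 r
```

```text
t 6.6 tcp [ 0.457  -0.0628  0.0845] target [ 0.4546 -0.0717  0.073 ] shift [ 1.4 -9.1 11.5] turn [-0.001 -0.002  0.013] F [-0.4 -0.1 -2.1] M [-0.02 -0.02 -0.05] w 25.8
rack frame tcp mm -118.7 5.1 F rack -0.4 -0.2 yaw rack 180.73
```

carry_out(commands=[1,-9,4,0,0,0.012,0,0,2,0,0,0,0,0,0,0,0,0])

```text
time_s: 6.98
tcp_pos: [0.4574, -0.071, 0.0807]
ee_rot: [[-0.994, 0.111, 0.003], [0.111, 0.994, -0.0], [-0.003, -0.0, -1.0]]
wrist_force: [-0.6, 0.3, -3.5]
gripper_width: 0.293
```

```bash
python3 go.py -120 -4 73 180 r; python3 - <<'E'
from h import *
cv2.imwrite("pics/s4.png",cv2.resize(capture("side")[110:270,230:370,::-1],None,fx=4,fy=4))
cv2.imwrite("pics/c4n.png",cv2.resize(capture("scene")[140:240,200:300,::-1],None,fx=6,fy=6,interpolation=cv2.INTER_CUBIC))
E
```

```text
t 6.975 tcp [ 0.4574 -0.071   0.0807] target [ 0.4546 -0.0717  0.073 ] shift [ 2.7 -1.   7.7] turn [-0.     0.003  0.003] F [-0.6  0.3 -3.5] M [-0.03 -0.06 -0.03] w 25.5
rack frame tcp mm -117.3 -3.0 F rack -0.6 0.2 yaw rack 180.15
```

View pics/s4.png

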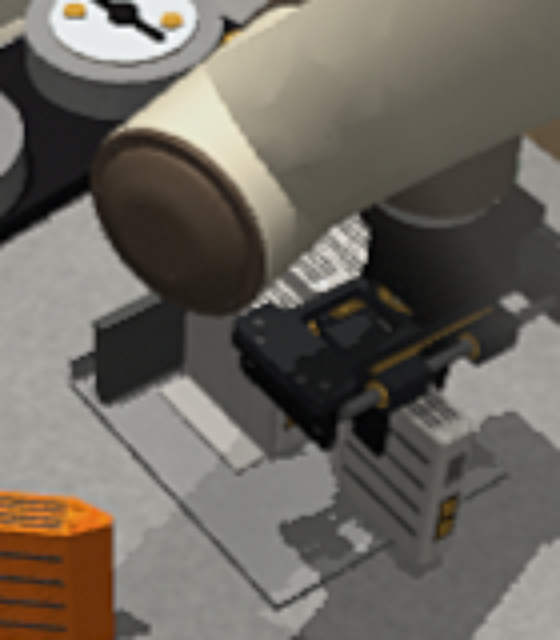

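View pics/c4n.png

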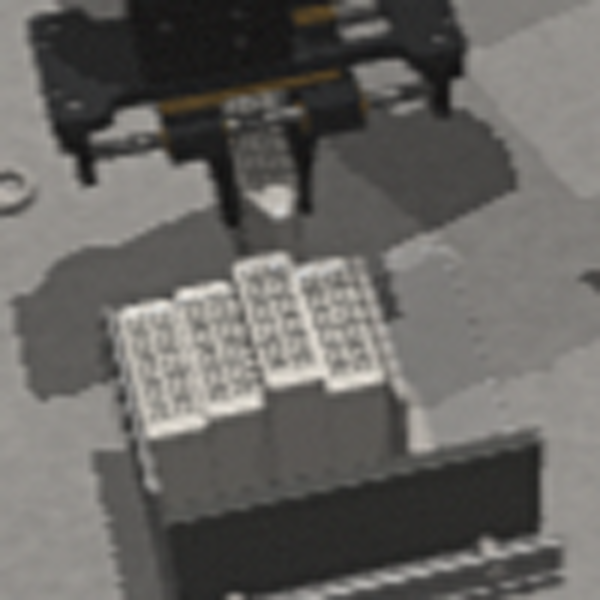

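carry_out(commands=[0,0,3,0,0,0,0,0,3,0,0,0,0,0,1.5,0,0,0])

```text
time_s: 7.45
tcp_pos: [0.4577, -0.071, 0.0733]
ee_rot: [[-0.994, 0.111, 0.005], [0.111, 0.994, -0.0], [-0.005, 0.0, -1.0]]
wrist_force: [0.1, -0.5, -3.1]
gripper_width: 0.302
```

```bash
python3 go.py -120 -4 73 180 r; python3 - <<'E'
from h import *
x=np.load("rack.npy")
def inv(p):
    d=np.array(p[:2])-x[:2];c,s=np.cos(x[2]),np.sin(x[2]);return (np.array([c*d[0]+s*d[1],-s*d[0]+c*d[1]])*1000).round(1)
k=(6,(200,140))
for n,u,z in [("nose",(279,214),.1213),("tall fl",(290,253),.128),("tall fr",(236,262),.128),("L fr",(303,268),.113),("L fl",(350,258),.113),("tall bl",(325,376),.128),("L br",(327,388),.113)]: print(n,inv(ray("scene",un(u,*k),z)))
E
```

```text
t 7.45 tcp [ 0.4577 -0.071   0.0733] target [ 0.4546 -0.0717  0.073 ] shift [ 2.9 -1.1  0.3] turn [0.    0.005 0.002] F [ 0.1 -0.5 -3.1] M [-0.02 -0.06 -0.01] w 26.2
rack frame tcp mm -117.1 -2.9 F rack 0.2 -0.5 yaw rack 180.14
nose [-70.6  -2.3]
tall fl [-38.7  -3.7]
tall fr [-39.7 -28.5]
L fr [-41.9   2.1]
L fl [-42.3  24.4]
tall bl [37.1 -4.9]
L br [31.5 -3.5]
```

carry_out(commands=[0,-1,1,0,0,0,0,0,1,0,0,0])

```text
time_s: 7.7
tcp_pos: [0.4582, -0.0721, 0.0723]
ee_rot: [[-0.994, 0.11, 0.005], [0.11, 0.994, -0.001], [-0.006, -0.0, -1.0]]
wrist_force: [-3.7, 0.4, 9.3]
gripper_width: 0.299
```

```bash
python3 go.py -120 -4 73 180 r
```

```text
t 7.7 tcp [ 0.4582 -0.0721  0.0723] target [ 0.4546 -0.0717  0.073 ] shift [ 3.6 -0.  -0.7] turn [-0.     0.006  0.004] F [-3.7  0.4  9.3] M [0.18 0.75 0.04] w 26.0
rack frame tcp mm -116.4 -4.0 F rack -3.7 -0.1 yaw rack 180.21
```

carry_out(commands=[-2,0,-1,0,0.006,0.003,-5,0,0,0,0,0,-5,0,0,0,0,0])

```text
time_s: 8.07
tcp_pos: [0.4706, -0.0735, 0.0732]
ee_rot: [[-0.994, 0.113, -0.001], [0.113, 0.994, 0.0], [0.001, 0.0, -1.0]]
wrist_force: [-0.3, -0.4, -1.8]
gripper_width: 0.296
```

```bash
python3 go.py -97 -4 72.5 180 r
```

```text
t 8.075 tcp [ 0.4706 -0.0735  0.0732] target [ 0.4775 -0.0743  0.0725] shift [-6.9 -0.   0.7] turn [ 0.    -0.001  0.   ] F [-0.3 -0.4 -1.8] M [-0.07 -0.04 -0.01] w 25.7
rack frame tcp mm -103.9 -4.0 F rack -0.2 -0.4 yaw rack 180.01
```

carry_out(commands=[-3,0,0,0,0,0,-3,0,0,0,0,0,-2,0,0,0,0,0])

```text
time_s: 8.45
tcp_pos: [0.4793, -0.0746, 0.0727]
ee_rot: [[-0.994, 0.113, -0.002], [0.113, 0.994, 0.0], [0.002, -0.0, -1.0]]
wrist_force: [-0.2, 0.3, -0.6]
gripper_width: 0.295
```

```bash
python3 go.py -92 -4 72.5 180 r; python3 - <<'E'
from h import *
cv2.imwrite("pics/c5.png",cv2.resize(capture("scene")[150:230,210:310,::-1],None,fx=8,fy=8,interpolation=cv2.INTER_CUBIC))
E
```

```text
t 8.45 tcp [ 0.4793 -0.0746  0.0727] target [ 0.4825 -0.0749  0.0725] shift [-3.1  0.   0.2] turn [-0.    -0.002  0.   ] F [-0.2  0.3 -0.6] M [ 0.02  0.06 -0.01] w 25.7
rack frame tcp mm -95.1 -4.0 F rack -0.3 0.3 yaw rack 180.0
```

View pics/c5.png

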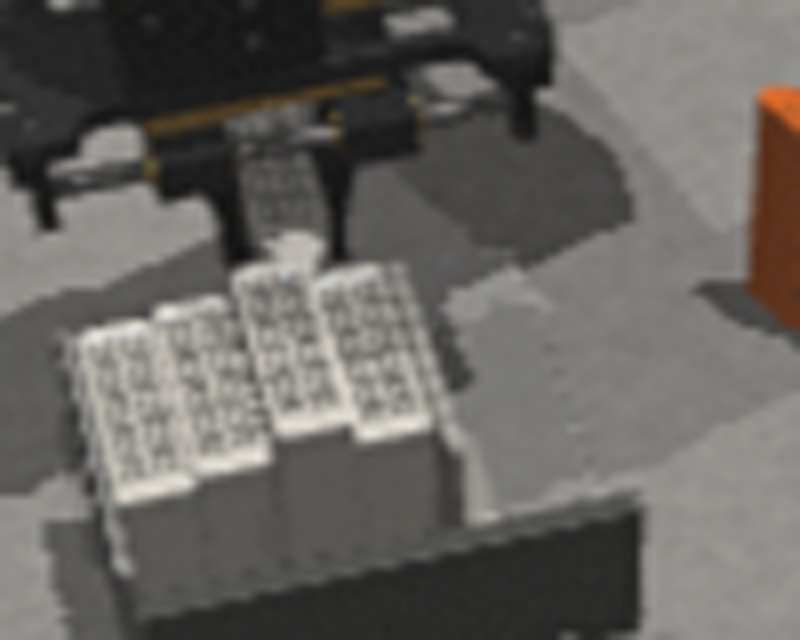

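The nose tip at (318,265) points at the seam near (315,275), between tall and the left unit. I'll advance slowly.

carry_out(commands=[-2,0,0,0,0,0,-2,0,0,0,0,0])

```text
time_s: 8.75
tcp_pos: [0.4831, -0.0751, 0.0728]
ee_rot: [[-0.994, 0.113, -0.002], [0.113, 0.994, -0.0], [0.002, -0.0, -1.0]]
wrist_force: [-2.3, -0.4, -0.6]
gripper_width: 0.297
```

```bash
python3 go.py -88 -4 72.5 180 r
```

```text
t 8.75 tcp [ 0.4831 -0.0751  0.0728] target [ 0.4864 -0.0753  0.0725] shift [-3.3  0.2  0.3] turn [-0.    -0.002 -0.   ] F [-2.3 -0.4 -0.6] M [-0.05  0.34  0.  ] w 25.8
rack frame tcp mm -91.3 -4.2 F rack -2.2 -0.7 yaw rack 180.0
```

carry_out(commands=[-2,0,0,0,0,0])

```text
time_s: 8.88
tcp_pos: [0.4848, -0.0754, 0.0728]
ee_rot: [[-0.994, 0.113, -0.003], [0.113, 0.994, -0.0], [0.003, -0.001, -1.0]]
wrist_force: [-1.6, 0.3, -0.5]
gripper_width: 0.295
```

```bash
python3 go.py -88 -4 72.5 180 r
```

```text
t 8.875 tcp [ 0.4848 -0.0754  0.0728] target [ 0.4864 -0.0753  0.0725] shift [-1.6  0.3  0.3] turn [-0.001 -0.003 -0.   ] F [-1.6  0.3 -0.5] M [-0.06  0.32  0.01] w 25.7
rack frame tcp mm -89.6 -4.3 F rack -1.7 0.1 yaw rack 179.99
```

carry_out(commands=[-2,0,0,0,0,0])

```text
time_s: 9.0
tcp_pos: [0.4864, -0.0757, 0.0728]
ee_rot: [[-0.994, 0.114, -0.004], [0.114, 0.994, -0.0], [0.004, -0.001, -1.0]]
wrist_force: [-2.7, 0.6, 1.3]
gripper_width: 0.298
```

```bash
python3 go.py -88 -4 72.5 180 r
```

```text
t 9.0 tcp [ 0.4864 -0.0757  0.0728] target [ 0.4864 -0.0753  0.0725] shift [-0.   0.4  0.3] turn [-0.001 -0.004 -0.   ] F [-2.7  0.6  1.3] M [0.12 0.61 0.05] w 26.0
rack frame tcp mm -88.0 -4.4 F rack -2.7 0.2 yaw rack 179.99
```

carry_out(commands=[-2,0.9,0,0,-0.004,0])

```text
time_s: 9.12
tcp_pos: [0.4883, -0.0751, 0.0727]
ee_rot: [[-0.994, 0.114, -0.001], [0.114, 0.994, -0.001], [0.001, -0.001, -1.0]]
wrist_force: [-1.6, -0.1, -1.5]
gripper_width: 0.297
```

```bash
python3 go.py -84 -3 72.5 180 r
```

```text
t 9.125 tcp [ 0.4883 -0.0751  0.0727] target [ 0.4905 -0.0748  0.0725] shift [-2.2  0.5  0.2] turn [-0.001 -0.001 -0.   ] F [-1.6 -0.1 -1.5] M [ 0.02  0.37 -0.03] w 25.9
rack frame tcp mm -86.2 -3.5 F rack -1.6 -0.2 yaw rack 179.98
```

carry_out(commands=[-2,0.9,0,0,-0.003,0])

```text
time_s: 9.25
tcp_pos: [0.4903, -0.0744, 0.0726]
ee_rot: [[-0.993, 0.114, 0.002], [0.114, 0.993, -0.001], [-0.002, -0.001, -1.0]]
wrist_force: [-1.1, -0.5, -1.9]
gripper_width: 0.298
```

```bash
python3 go.py -84 -3 72.5 180 r; python3 - <<'E'
from h import *
cv2.imwrite("pics/c6.png",cv2.resize(capture("scene")[150:230,210:310,::-1],None,fx=8,fy=8,interpolation=cv2.INTER_CUBIC))
E
```

```text
t 9.25 tcp [ 0.4903 -0.0744  0.0726] target [ 0.4905 -0.0748  0.0725] shift [-0.2 -0.4  0.1] turn [-0.001  0.002 -0.001] F [-1.1 -0.5 -1.9] M [ 0.1   0.43 -0.06] w 26.0
rack frame tcp mm -84.2 -2.6 F rack -1.1 -0.6 yaw rack 179.97
```

View pics/c6.png

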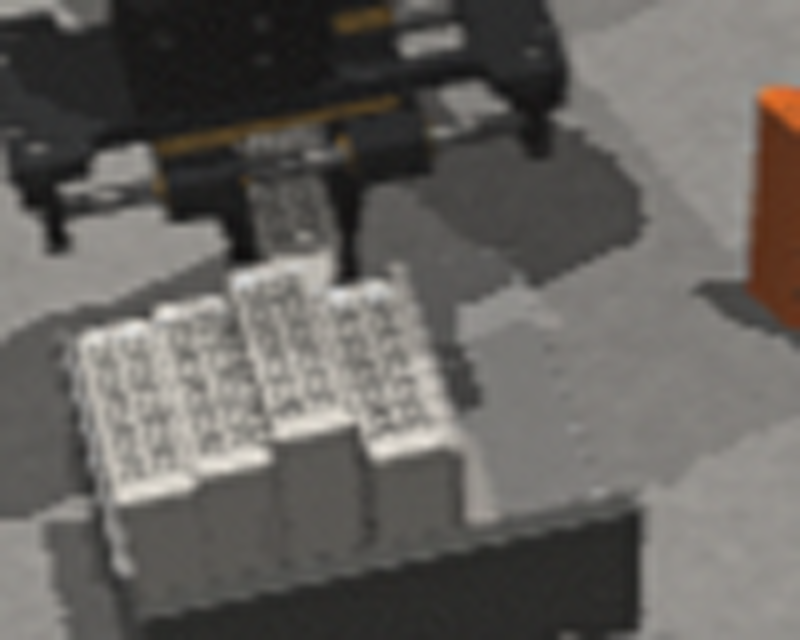

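carry_out(commands=[-2,1,0,0,0.002,0,-2,1,0,0,0,0])

```text
time_s: 9.55
tcp_pos: [0.4951, -0.0728, 0.0726]
ee_rot: [[-0.994, 0.114, 0.001], [0.114, 0.994, -0.001], [-0.001, -0.001, -1.0]]
wrist_force: [-2.1, -0.5, -0.8]
gripper_width: 0.292
```

```bash
python3 go.py -80 -0.5 72.5 180 r
```

```text
t 9.55 tcp [ 0.4951 -0.0728  0.0726] target [ 0.4948 -0.0727  0.0725] shift [ 0.3 -0.   0.1] turn [-0.001  0.001 -0.   ] F [-2.1 -0.5 -0.8] M [-0.23  0.44 -0.01] w 25.4
rack frame tcp mm -79.7 -0.5 F rack -2.1 -0.8 yaw rack 179.98
```

carry_out(commands=[-2,1,0,0,0,0,-2,1,0,0,0,0])

```text
time_s: 9.8
tcp_pos: [0.4977, -0.0716, 0.0725]
ee_rot: [[-0.993, 0.114, -0.004], [0.114, 0.993, -0.002], [0.004, -0.002, -1.0]]
wrist_force: [-8.3, -0.5, 5.4]
gripper_width: 0.3
```

```bash
python3 go.py -76 1.5 72.5 180 r
```

```text
t 9.8 tcp [ 0.4977 -0.0716  0.0725] target [ 0.499  -0.0712  0.0725] shift [-1.2  0.5  0. ] turn [-0.002 -0.004 -0.001] F [-8.3 -0.5  5.4] M [-0.48  2.   -0.09] w 26.1
rack frame tcp mm -77.2 1.0 F rack -8.2 -1.5 yaw rack 179.95
```

carry_out(commands=[-2,1,0,0,0,0,-2,1,0,0,0,0])

```text
time_s: 10.05
tcp_pos: [0.4977, -0.0713, 0.0725]
ee_rot: [[-0.993, 0.116, -0.014], [0.116, 0.993, -0.004], [0.013, -0.005, -1.0]]
wrist_force: [-6.6, -0.8, 4.0]
gripper_width: 0.3
```

```bash
python3 go.py -72 3.5 72.5 180 r
```

```text
t 10.05 tcp [ 0.4977 -0.0713  0.0725] target [ 0.5032 -0.0697  0.0725] shift [-5.3  2.3 -0.1] turn [-0.005 -0.013 -0.002] F [-6.6 -0.8  4. ] M [-0.55  1.59 -0.07] w 26.1
rack frame tcp mm -77.3 1.2 F rack -6.5 -1.5 yaw rack 179.86
```

```bash
python3 - <<'E'
from h import *
cv2.imwrite("pics/c7.png",cv2.resize(capture("scene")[150:230,210:310,::-1],None,fx=8,fy=8,interpolation=cv2.INTER_CUBIC))
cv2.imwrite("pics/s7.png",cv2.resize(capture("side")[110:270,230:370,::-1],None,fx=4,fy=4))
E
```

```text
(no output)
```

View pics/c7.png

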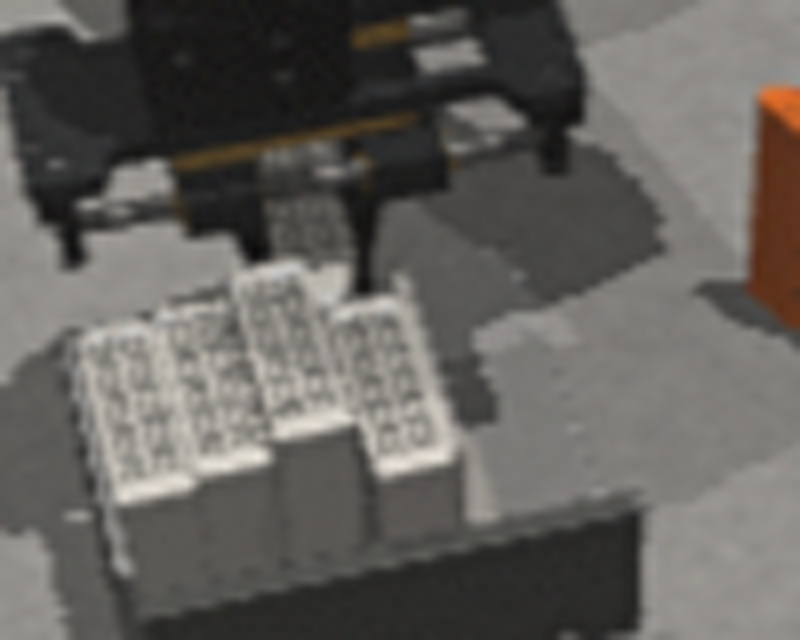

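View pics/s7.png

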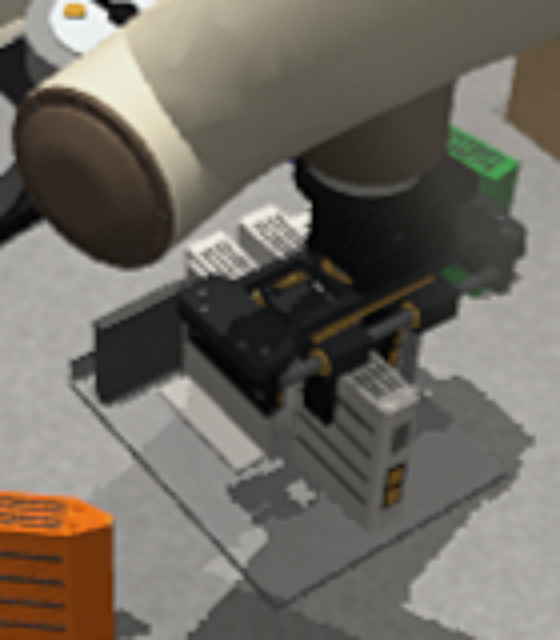

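```bash
python3 - <<'E'
from h import *
x=np.load("rack.npy")
def inv(p):
    d=np.array(p[:2])-x[:2];c,s=np.cos(x[2]),np.sin(x[2]);return (np.array([c*d[0]+s*d[1],-s*d[0]+c*d[1]])*1000).round(1)
k=(8,(210,150))
for n,u,z in [("L br",(380,472),.113),("L bl",(460,455),.113),("L fr",(335,310),.113),("L fl",(398,297),.113),("tall bl",(355,422),.128),("tall br",(275,438),.128),("tall fl",(302,262),.128),("stop r",(130,622),.078),("stop l",(640,498),.078)]: print(n,inv(ray("scene",un(u,*k),z)))
E
```

```text
L br [48.   0.7]
L bl [48.  27.8]
L fr [-26.1   2.4]
L fl [-26.2  24.6]
tall bl [37.5 -4.4]
tall br [ 37.2 -31. ]
tall fl [-37.1  -5.8]
stop r [ 59.9 -88.4]
stop l [54.3 88.4]
```

carry_out(commands=[1.5,0,0,0,-0.013,0,0,-2.5,0,0,0,0,0,-2,0,0,0,0])

```text
time_s: 10.52
tcp_pos: [0.4974, -0.0746, 0.0729]
ee_rot: [[-0.993, 0.115, 0.004], [0.115, 0.993, -0.003], [-0.004, -0.003, -1.0]]
wrist_force: [-2.1, 7.7, -0.7]
gripper_width: 0.297
```

```bash
python3 go.py -76 -1.5 72.5 180 r
```

```text
t 10.525 tcp [ 0.4974 -0.0746  0.0729] target [ 0.4986 -0.0742  0.0725] shift [-1.2  0.5  0.4] turn [-0.003  0.004 -0.001] F [-2.1  7.7 -0.7] M [2.67 0.52 0.29] w 25.8
rack frame tcp mm -77.2 -2.0 F rack -3.0 7.4 yaw rack 179.92
```

carry_out(commands=[-3,0.3,0,0,0.004,0,-3,0.5,0,0,0,0])

```text
time_s: 10.78
tcp_pos: [0.4985, -0.0744, 0.0723]
ee_rot: [[-0.993, 0.116, -0.012], [0.116, 0.993, -0.003], [0.012, -0.004, -1.0]]
wrist_force: [-10.1, 1.6, 9.9]
gripper_width: 0.295
```

```bash
python3 go.py -76 -1.5 72.5 180 r
```

```text
t 10.775 tcp [ 0.4985 -0.0744  0.0723] target [ 0.4986 -0.0742  0.0725] shift [-0.2  0.2 -0.2] turn [-0.004 -0.012 -0.003] F [-10.1   1.6   9.9] M [ 0.89  2.6  -0.05] w 25.7
rack frame tcp mm -76.2 -1.7 F rack -10.2 0.4 yaw rack 179.85
```

carry_out(commands=[-4,0.8,-0.4,0,-0.012,0.003,-4,1,0,0,0,0])

```text
time_s: 11.02
tcp_pos: [0.4986, -0.0742, 0.0723]
ee_rot: [[-0.993, 0.121, -0.018], [0.121, 0.993, -0.005], [0.017, -0.007, -1.0]]
wrist_force: [-10.1, 0.6, 9.3]
gripper_width: 0.298
```

```bash
python3 go.py -76 -1.5 72.5 180 r;python3 - <<'E'
from h import *
cv2.imwrite("pics/c8.png",cv2.resize(capture("scene")[150:230,210:310,::-1],None,fx=8,fy=8,interpolation=cv2.INTER_CUBIC))
E
```

```text
t 11.025 tcp [ 0.4986 -0.0742  0.0723] target [ 0.4986 -0.0742  0.0725] shift [-0.1  0.  -0.2] turn [-0.007 -0.017 -0.008] F [-10.1   0.6   9.3] M [0.91 2.74 0.  ] w 25.9
rack frame tcp mm -76.1 -1.5 F rack -10.1 -0.5 yaw rack 179.56
```

View pics/c8.png

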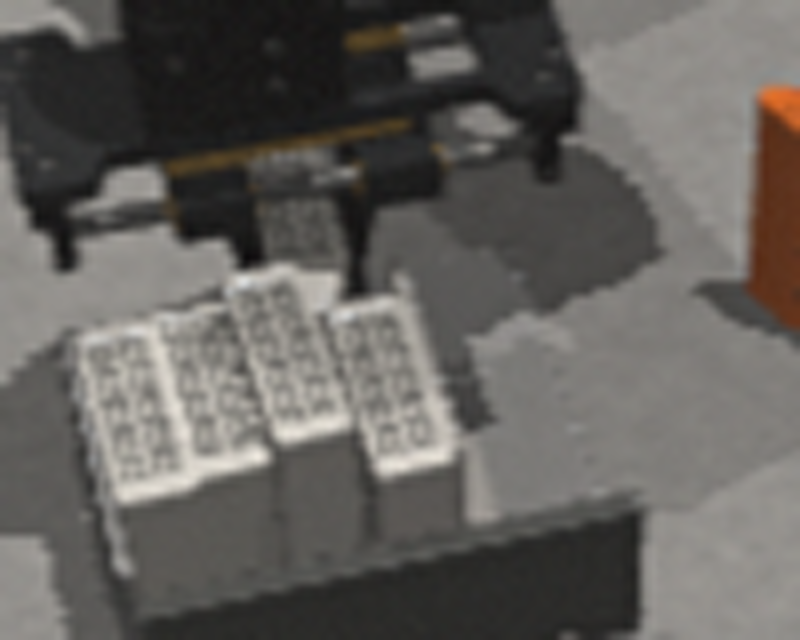

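carry_out(commands=[-5,0.5,-0.5,-0.007,-0.03,-0.008,-7,1,-0.3,0,-0.02,0])

```text
time_s: 11.32
tcp_pos: [0.4997, -0.0748, 0.0721]
ee_rot: [[-0.993, 0.116, 0.008], [0.116, 0.993, -0.005], [-0.009, -0.004, -1.0]]
wrist_force: [-17.6, 6.4, 16.5]
gripper_width: 0.299
```

```bash
python3 go.py -76 -1.5 72.5 180 r
```

```text
t 11.325 tcp [ 0.4997 -0.0748  0.0721] target [ 0.4986 -0.0742  0.0725] shift [ 1.1  0.5 -0.4] turn [-0.004  0.009 -0.003] F [-17.6   6.4  16.5] M [2.38 5.11 0.13] w 26.0
rack frame tcp mm -74.9 -2.0 F rack -18.2 4.4 yaw rack 179.85
```

carry_out(commands=[-6,1,-1.5,0,0,-0.003])

```text
time_s: 11.45
tcp_pos: [0.5001, -0.0747, 0.0726]
ee_rot: [[-0.993, 0.115, -0.003], [0.115, 0.993, -0.005], [0.003, -0.005, -1.0]]
wrist_force: [-7.3, 2.7, -0.1]
gripper_width: 0.301
```

```bash
python3 go.py -76 -1.5 72.5 180 r
```

```text
t 11.45 tcp [ 0.5001 -0.0747  0.0726] target [ 0.4986 -0.0742  0.0725] shift [1.5 0.4 0.1] turn [-0.005 -0.003 -0.001] F [-7.3  2.7 -0.1] M [0.65 2.03 0.02] w 26.2
rack frame tcp mm -74.5 -1.9 F rack -7.6 1.9 yaw rack 179.93
```

carry_out(commands=[-6,1,-1.5,0,0,-0.003])

```text
time_s: 11.58
tcp_pos: [0.5034, -0.0749, 0.0731]
ee_rot: [[-0.994, 0.112, -0.009], [0.112, 0.994, -0.005], [0.009, -0.006, -1.0]]
wrist_force: [-3.9, -1.6, -2.7]
gripper_width: 0.297
```

```bash
python3 go.py -76 -1.5 72.5 180 r;python3 - <<'E'
from h import *
cv2.imwrite("pics/c9.png",cv2.resize(capture("scene")[150:230,210:310,::-1],None,fx=8,fy=8,interpolation=cv2.INTER_CUBIC))
cv2.imwrite("pics/s9.png",cv2.resize(capture("side")[110:270,230:370,::-1],None,fx=4,fy=4,interpolation=cv2.INTER_CUBIC))
E
```

```text
t 11.575 tcp [ 0.5034 -0.0749  0.0731] target [ 0.4986 -0.0742  0.0725] shift [4.8 0.1 0.7] turn [-0.006 -0.009  0.001] F [-3.9 -1.6 -2.7] M [-0.22  0.92 -0.03] w 25.8
rack frame tcp mm -71.2 -1.6 F rack -3.7 -2.0 yaw rack 180.05
```

View pics/c9.png

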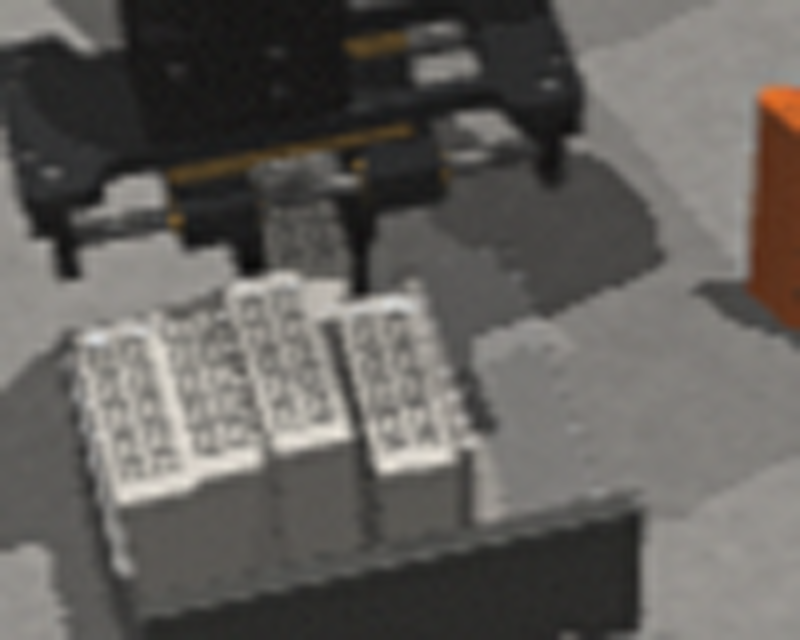

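View pics/s9.png

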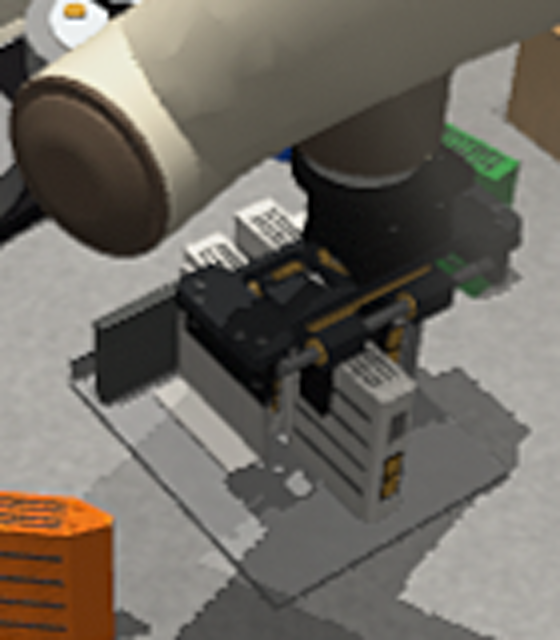

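carry_out(commands=[-4,2,-0.3,-0.005,-0.012,0])

```text
time_s: 11.8
tcp_pos: [0.5085, -0.0737, 0.073]
ee_rot: [[-0.994, 0.113, 0.004], [0.113, 0.994, -0.002], [-0.004, -0.001, -1.0]]
wrist_force: [-3.8, -1.9, -3.8]
gripper_width: 0.297
```

```bash
python3 go.py -68 0 72.5 180 r
```

```text
t 11.8 tcp [ 0.5085 -0.0737  0.073 ] target [ 0.5068 -0.0736  0.0725] shift [ 1.7 -0.1  0.5] turn [-0.001  0.004  0.   ] F [-3.8 -1.9 -3.8] M [-0.42  1.03 -0.05] w 25.8
rack frame tcp mm -66.3 0.1 F rack -3.5 -2.3 yaw rack 180.03
```

carry_out(commands=[-5,2.5,-0.6,0,-0.006,0])

```text
time_s: 11.92
tcp_pos: [0.5132, -0.0721, 0.0733]
ee_rot: [[-0.994, 0.113, 0.009], [0.113, 0.994, -0.003], [-0.009, -0.002, -1.0]]
wrist_force: [-3.7, -1.3, -2.8]
gripper_width: 0.298
```

```bash
python3 go.py -66 2 72.5 180 r
```

```text
t 11.925 tcp [ 0.5132 -0.0721  0.0733] target [ 0.509  -0.0719  0.0725] shift [ 4.3 -0.2  0.7] turn [-0.002  0.009 -0.   ] F [-3.7 -1.3 -2.8] M [-0.47  1.16 -0.06] w 25.9
rack frame tcp mm -61.7 2.2 F rack -3.5 -1.7 yaw rack 179.99
```

carry_out(commands=[-3,1.8,0.2,0,0.009,0])

```text
time_s: 12.05
tcp_pos: [0.5171, -0.0707, 0.0733]
ee_rot: [[-0.994, 0.113, 0.001], [0.113, 0.994, -0.002], [-0.001, -0.002, -1.0]]
wrist_force: [-2.5, -2.6, -2.6]
gripper_width: 0.295
```

```bash
python3 go.py -58 4 72.5 180 r;python3 - <<'E'
from h import *
cv2.imwrite("pics/c10.png",cv2.resize(capture("scene")[150:230,210:310,::-1],None,fx=8,fy=8,interpolation=cv2.INTER_CUBIC))
cv2.imwrite("pics/s10.png",cv2.resize(capture("side")[110:270,230:370,::-1],None,fx=4,fy=4,interpolation=cv2.INTER_CUBIC))
cv2.imwrite("pics/w10.png",capture("wrist")[:,:,::-1])
E
```

```text
t 12.05 tcp [ 0.5171 -0.0707  0.0733] target [ 0.5172 -0.0708  0.0725] shift [-0.1 -0.   0.8] turn [-0.002  0.001  0.   ] F [-2.5 -2.6 -2.6] M [-0.76  0.57 -0.01] w 25.7
rack frame tcp mm -58.1 4.0 F rack -2.2 -2.9 yaw rack 180.01
```

View pics/c10.png

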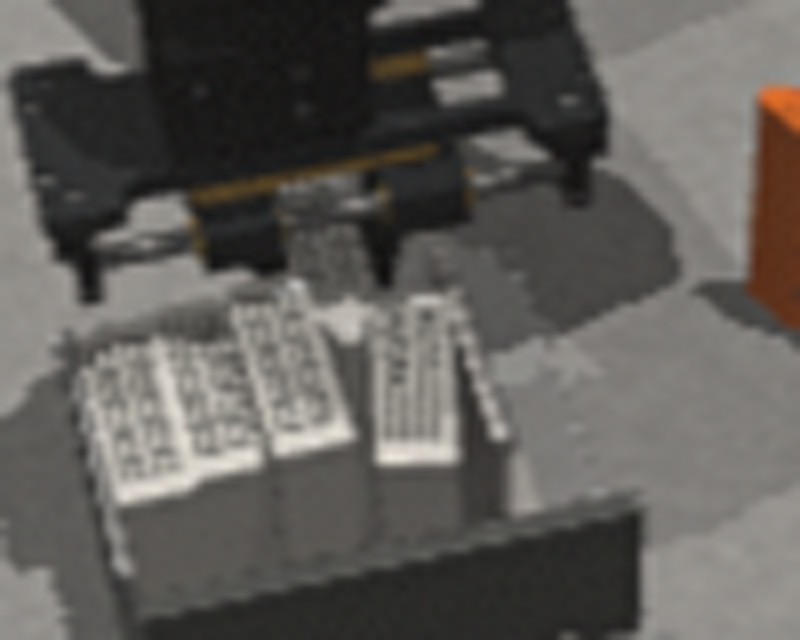

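View pics/s10.png

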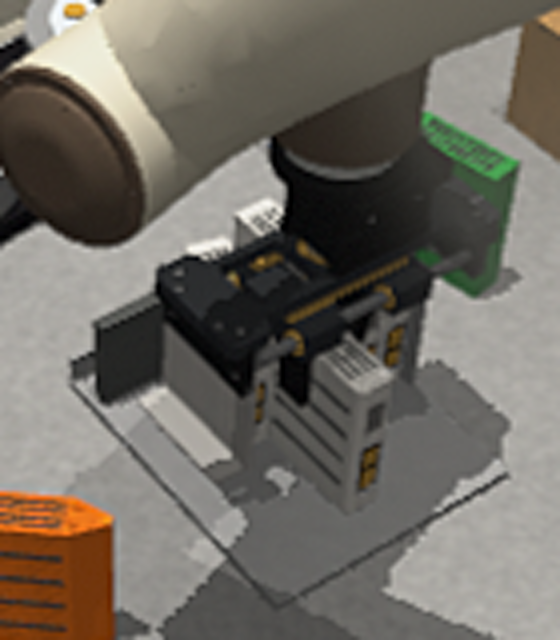

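View pics/w10.png

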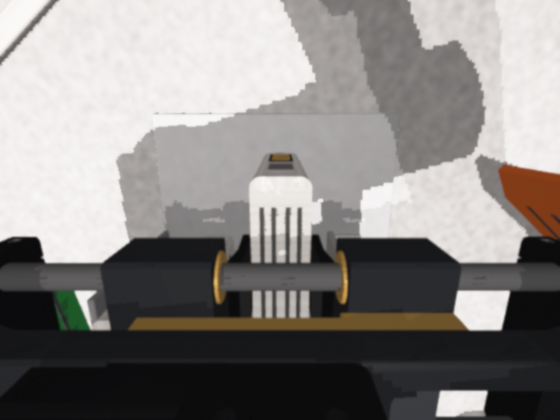

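carry_out(commands=[-3,1.7,0.2,0,0,0])

```text
time_s: 12.32
tcp_pos: [0.5214, -0.0692, 0.0733]
ee_rot: [[-0.994, 0.113, 0.003], [0.113, 0.994, -0.002], [-0.003, -0.001, -1.0]]
wrist_force: [-2.4, -2.0, -3.0]
gripper_width: 0.296
```

```bash
python3 go.py -55 6 72.5 180 r
```

```text
t 12.325 tcp [ 0.5214 -0.0692  0.0733] target [ 0.5204 -0.0691  0.0725] shift [ 1.  -0.1  0.7] turn [-0.001  0.003  0.   ] F [-2.4 -2.  -3. ] M [-0.76  0.6  -0.07] w 25.8
rack frame tcp mm -54.0 6.1 F rack -2.1 -2.3 yaw rack 180.01
```

carry_out(commands=[-2.5,1.5,0.2,0,0,0])

```text
time_s: 12.45
tcp_pos: [0.5246, -0.0679, 0.0732]
ee_rot: [[-0.994, 0.113, 0.003], [0.113, 0.994, -0.002], [-0.004, -0.001, -1.0]]
wrist_force: [-1.9, -2.3, -2.6]
gripper_width: 0.293
```

```bash
python3 go.py -52 7.5 72.5 180 r
```

```text
t 12.45 tcp [ 0.5246 -0.0679  0.0732] target [ 0.5235 -0.068   0.0725] shift [ 1.  -0.2  0.7] turn [-0.001  0.004  0.   ] F [-1.9 -2.3 -2.6] M [-0.83  0.55 -0.03] w 25.5
rack frame tcp mm -51.0 7.7 F rack -1.6 -2.5 yaw rack 180.02
```

carry_out(commands=[0,0,0.6,0,0.004,0,0,0,0.4,0,0,0])

```text
time_s: 12.7
tcp_pos: [0.5255, -0.0678, 0.0726]
ee_rot: [[-0.994, 0.113, 0.001], [0.113, 0.994, -0.001], [-0.001, -0.001, -1.0]]
wrist_force: [-1.6, -2.7, -3.0]
gripper_width: 0.302
```

```bash
python3 go.py -52 7.5 72.5 180 r; python3 - <<'E'
from h import *
cv2.imwrite("pics/c11.png",cv2.resize(capture("scene")[150:230,210:310,::-1],None,fx=8,fy=8,interpolation=cv2.INTER_CUBIC))
cv2.imwrite("pics/s11.png",cv2.resize(capture("side")[150:250,250:350,::-1],None,fx=6,fy=6,interpolation=cv2.INTER_CUBIC))
E
```

```text
t 12.7 tcp [ 0.5255 -0.0678  0.0726] target [ 0.5235 -0.068   0.0725] shift [ 1.9 -0.4  0.1] turn [-0.001  0.001  0.001] F [-1.6 -2.7 -3. ] M [-0.83  0.48 -0.04] w 26.2
rack frame tcp mm -50.1 7.9 F rack -1.3 -2.8 yaw rack 180.04
```

View pics/c11.png

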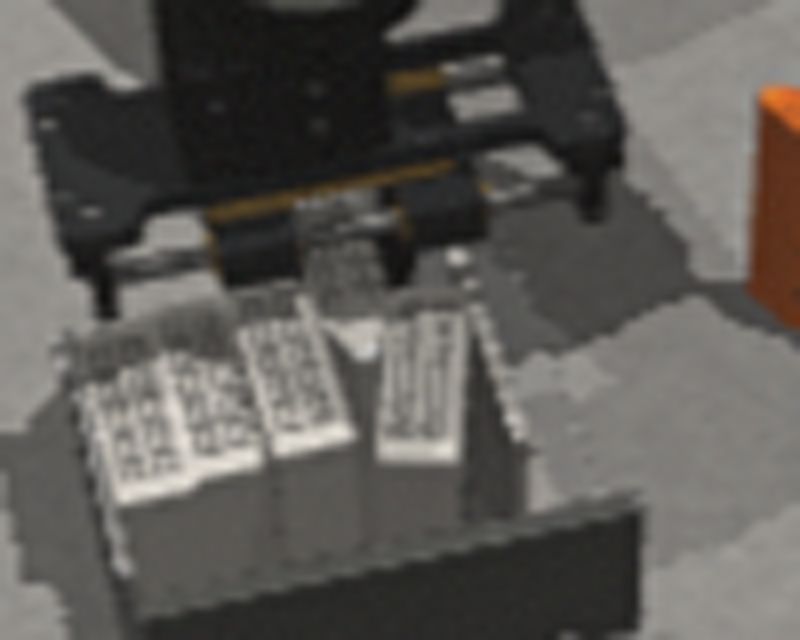

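View pics/s11.png

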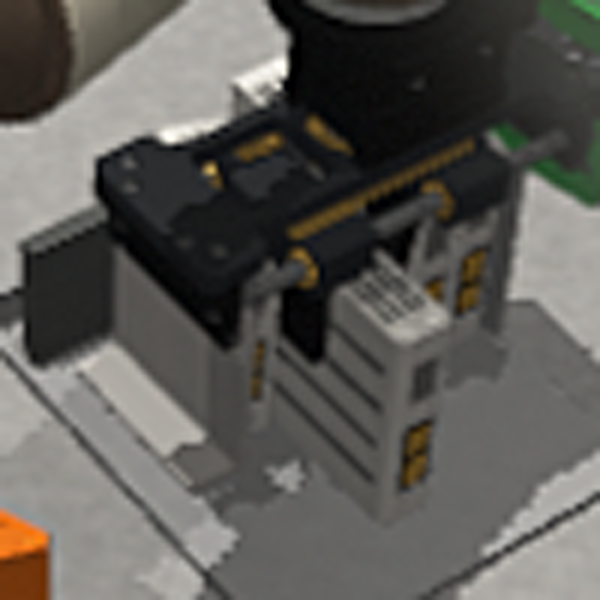

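carry_out(commands=[0.5,0,0.7,0,0,0,0,0,0.5,0,0,0])

```text
time_s: 13.05
tcp_pos: [0.5255, -0.0679, 0.0723]
ee_rot: [[-0.994, 0.112, 0.003], [0.112, 0.994, -0.002], [-0.003, -0.001, -1.0]]
wrist_force: [-2.9, -3.1, 2.6]
gripper_width: 0.295
```

```bash
python3 go.py -52 7.5 72.5 180 r; python3 - <<'E'
from h import *
x=np.load("rack.npy")
def inv(p):
    d=np.array(p[:2])-x[:2];c,s=np.cos(x[2]),np.sin(x[2]);return (np.array([c*d[0]+s*d[1],-s*d[0]+c*d[1]])*1000).round(1)
k=(8,(210,150))
for n,u,z in [("tall bl",(355,437),.128),("tall br",(275,453),.128),("nose",(365,358),.113),("L bl",(463,460),.113),("L br",(380,462),.113),("R br",(115,500),.113),("div b",(517,440),.108),("div f",(470,285),.108)]: print(n,inv(ray("scene",un(u,*k),z)))
E
```

```text
t 13.05 tcp [ 0.5255 -0.0679  0.0723] target [ 0.5235 -0.068   0.0725] shift [ 2.  -0.3 -0.2] turn [-0.001  0.003  0.001] F [-2.9 -3.1  2.6] M [-0.62  0.79 -0.04] w 25.7
rack frame tcp mm -50.0 7.8 F rack -2.5 -3.4 yaw rack 180.07
tall bl [43.7 -5.9]
tall br [ 43.4 -32.3]
nose [-2.   7.3]
L bl [50.3 28.2]
L br [43.8  1.7]
R br [ 36.5 -85.1]
div b [42.6 48.6]
div f [-29.6  50.8]
```

carry_out(commands=[0,0,0,0,0,0,0,0,0,0,0,0], grip=35)

```text
time_s: 13.3
tcp_pos: [0.5281, -0.0668, 0.0734]
ee_rot: [[-0.994, 0.111, 0.009], [0.111, 0.994, -0.0], [-0.009, 0.001, -1.0]]
wrist_force: [0.7, -0.2, 0.1]
gripper_width: 0.381
```

```bash
python3 go.py -52 7.5 72.5 180 r
```

```text
t 13.3 tcp [ 0.5281 -0.0668  0.0734] target [ 0.5235 -0.068   0.0725] shift [ 4.5 -1.6  0.9] turn [0.001 0.009 0.002] F [ 0.7 -0.2  0.1] M [ 0.02 -0.06  0.02] w 33.1
rack frame tcp mm -47.5 9.2 F rack 0.7 -0.2 yaw rack 180.14
```

carry_out(commands=[4,-1.3,0,0,0.008,0.002,6,0,0,0,0,0])

```text
time_s: 13.55
tcp_pos: [0.519, -0.0665, 0.0737]
ee_rot: [[-0.994, 0.112, 0.003], [0.112, 0.994, 0.001], [-0.003, 0.001, -1.0]]
wrist_force: [-0.2, 0.5, -0.5]
gripper_width: 0.401
```

```bash
python3 go.py -130 7.8 72.5 180 r; python3 - <<'E'
from h import *
cv2.imwrite("pics/w12.png",capture("wrist")[100:300,130:430,::-1])
E
```

```text
t 13.55 tcp [ 0.519  -0.0665  0.0737] target [ 0.446  -0.0588  0.0725] shift [73.3 -0.6  1. ] turn [0.001 0.003 0.001] F [-0.2  0.5 -0.5] M [-0.05 -0.03  0.02] w 34.9
rack frame tcp mm -56.7 8.5 F rack -0.3 0.5 yaw rack 180.05
```

View pics/w12.png

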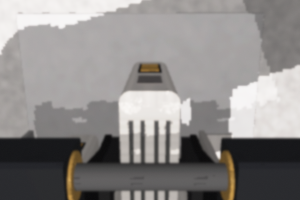

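The item sits centred between the open jaws (about col 148 in the crop) and isn't touching either one. I'll back out.

carry_out(commands=[14,-0.6,0,0,0.003,0.001,16,0,0,0,0,0,16,0,0,0,0,0,16,0,0,0,0,0,12,0,0,0,0,0])

```text
time_s: 14.22
tcp_pos: [0.4381, -0.0585, 0.0734]
ee_rot: [[-0.993, 0.115, -0.003], [0.115, 0.993, 0.002], [0.003, 0.002, -1.0]]
wrist_force: [0.5, -0.8, -0.8]
gripper_width: 0.405
```

```bash
python3 go.py -130 7.8 68 180 r; python3 - <<'E'
from h import *
cv2.imwrite("pics/w13.png",capture("wrist")[:,:,::-1])
cv2.imwrite("pics/c13.png",cv2.resize(capture("scene")[150:230,210:310,::-1],None,fx=8,fy=8,interpolation=cv2.INTER_CUBIC))
cv2.imwrite("pics/s13.png",cv2.resize(capture("side")[150:270,230:370,::-1],None,fx=5,fy=5,interpolation=cv2.INTER_CUBIC))
E
```

```text
t 14.225 tcp [ 0.4381 -0.0585  0.0734] target [ 0.446  -0.0588  0.068 ] shift [-8.   0.6  5.4] turn [ 0.002 -0.003 -0.001] F [ 0.5 -0.8 -0.8] M [-0.01 -0.04 -0.02] w 35.3
rack frame tcp mm -137.9 7.2 F rack 0.6 -0.8 yaw rack 179.92
```

View pics/c13.png

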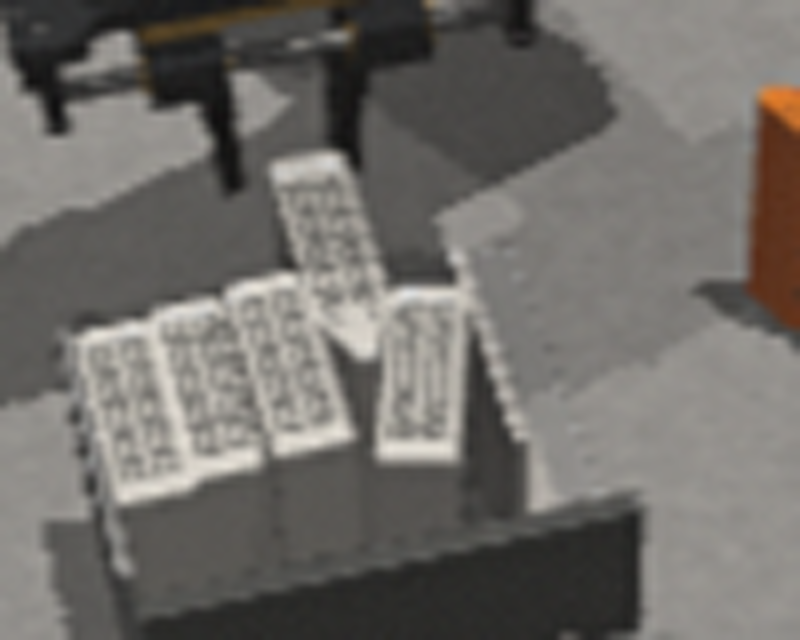

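View pics/s13.png

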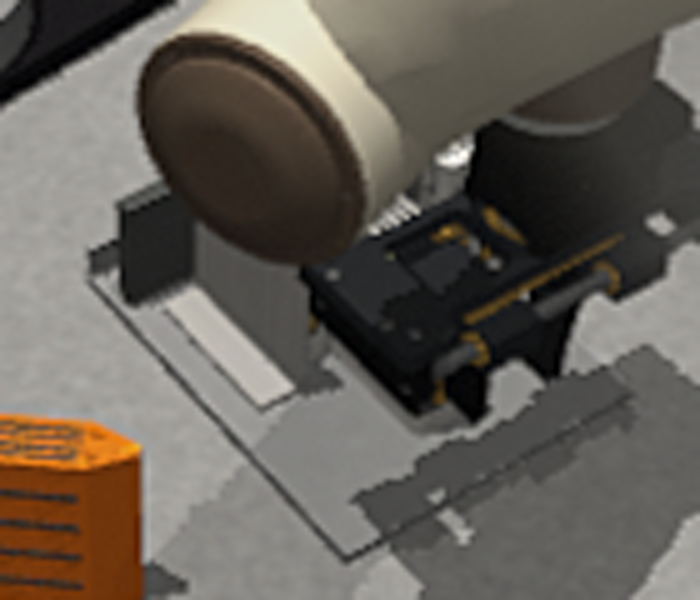

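carry_out(commands=[2,0,0,0,-0.17,0,0,0,0,0,-0.17,0,0,0,0,0,-0.17,0], grip=0)

```text
time_s: 14.75
tcp_pos: [0.4506, -0.0768, 0.1118]
ee_rot: [[-0.932, 0.129, 0.338], [0.111, 0.991, -0.07], [-0.344, -0.028, -0.938]]
wrist_force: [1.5, -1.7, 1.2]
gripper_width: 0.146
```

```bash
cat > st.py <<'E'
# rack-frame state; optional target rack x y z (mm) -> shift in tool axes
import sys
from h import *
s=sense(); k=np.load("rack.npy"); c,sn=np.cos(k[2]),np.sin(k[2]); Rk=np.array([[c,-sn,0],[sn,c,0],[0,0,1]])
p=Rk.T@(s['tcp_pos']-[k[0],k[1],0])*1000; A=Rk.T@s['ee_rot']
print("t",round(s['time_s'],2),"p",p.round(1),"F",(Rk.T@s['wrist_force']).round(1),"z-axis",A[:,2].round(3),"y-axis",A[:,1].round(3),"w",round(s['gripper_width']*87,1))
if len(sys.argv)>3:
    print("shift",(A.T@(np.array(list(map(float,sys.argv[1:4])))-p)).round(1), "unit fwd in tool",(A.T@[1,0,0]).round(3))
E
python3 st.py -130 7.8 50; python3 - <<'E'
from h import *
x=np.load("rack.npy")
def inv(p):
    d=np.array(p[:2])-x[:2];c,s=np.cos(x[2]),np.sin(x[2]);return (np.array([c*d[0]+s*d[1],-s*d[0]+c*d[1]])*1000).round(1)
k=(8,(210,150))
for n,u,z in [("it tail r",(272,172),.113),("it tail l",(345,155),.113),("nose",(365,358),.113),("it shl l",(385,318),.113)]: print(n,inv(ray("scene",un(u,*k),z)))
cv2.imwrite("pics/w14.png",capture("wrist")[:,:,::-1])
E
```

```text
t 14.75 p [-123.5   -9.5  111.8] F [ 1.7 -1.5  1.2] z-axis [ 0.344 -0.031 -0.938] y-axis [ 0.015  0.999 -0.028] w 12.7
shift [27.5 18.9 55.2] unit fwd in tool [-0.939  0.015  0.344]
it tail r [-96.9  -4.6]
it tail l [-98.3  22.4]
nose [-2.   7.3]
it shl l [-17.9  18. ]
```

View pics/w14.png

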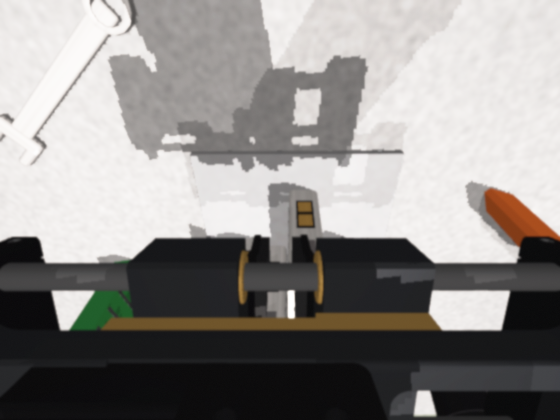

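carry_out(commands=[12,9,12,-0.03,0,0,12,9,15,0,0,0,0,0,0,0,0,0])

```text
time_s: 15.18
tcp_pos: [0.4414, -0.0589, 0.0977]
ee_rot: [[-0.938, 0.114, 0.328], [0.109, 0.994, -0.034], [-0.33, 0.004, -0.944]]
wrist_force: [0.3, -0.5, -0.9]
gripper_width: 0.006
```

```bash
python3 st.py -130 8.5 50
```

```text
t 15.18 p [-134.6    7.2   97.7] F [ 0.3 -0.5 -0.9] z-axis [ 0.33   0.003 -0.944] y-axis [0.    1.    0.004] w 0.5
shift [11.4  1.2 46.5] unit fwd in tool [-0.944  0.     0.33 ]
```

carry_out(commands=[4,1,15,0,0,0,5,0,15,0,0,0,5,0,14,0,0,0])

```text
time_s: 15.55
tcp_pos: [0.4333, -0.0517, 0.0845]
ee_rot: [[-0.948, 0.118, 0.296], [0.109, 0.993, -0.045], [-0.299, -0.01, -0.954]]
wrist_force: [-0.1, 0.6, 0.6]
gripper_width: 0.009
```

```bash
python3 st.py -120 8.5 50
```

```text
t 15.55 p [-143.5   13.4   84.5] F [-0.2  0.6  0.6] z-axis [ 0.299 -0.011 -0.954] y-axis [ 0.004  1.    -0.01 ] w 0.7
shift [-12.1  -4.5  40. ] unit fwd in tool [-0.954  0.004  0.299]
```

```bash
python3 -c "
from station import *;s=sense();print(s['joints'].round(1),s['joint_velocities'].round(1))"
```

```text
[  13.2    6.   -61.1   43.9   -9.2 -152.5] [ 1.7  5.1 -0.2 -3.1 -0.1  0.8]
```

carry_out(commands=[0,-4,20,0,0,0,0,0,20,0,0,0])

```text
time_s: 15.8
tcp_pos: [0.4344, -0.0522, 0.0727]
ee_rot: [[-0.955, 0.123, 0.268], [0.111, 0.992, -0.059], [-0.273, -0.026, -0.962]]
wrist_force: [0.2, -1.2, 0.3]
gripper_width: 0.005
```

```bash
python3 st.py -120 8.5 50; python3 -c "
from station import *;s=sense();print(s['joints'].round(1),s['joint_velocities'].round(1))"
```

```text
t 15.8 p [-142.3   13.1   72.7] F [ 0.3 -1.1  0.3] z-axis [ 0.273 -0.028 -0.962] y-axis [ 0.009  1.    -0.026] w 0.5
shift [-15.2  -3.8  28. ] unit fwd in tool [-0.962  0.009  0.273]
[  12.6    7.9  -61.2   46.4   -9.2 -154.6] [ -0.7   8.2   0.   12.    0.2 -11.7]
```

carry_out(commands=[-6,-1,-3,0.01,0.1,0,-6,-1,-3,0.01,0.1,0])

```text
time_s: 16.05
tcp_pos: [0.4453, -0.0702, 0.0816]
ee_rot: [[-0.983, 0.136, 0.125], [0.125, 0.988, -0.088], [-0.136, -0.07, -0.988]]
wrist_force: [1.1, -3.3, 0.7]
gripper_width: 0.006
```

```bash
python3 st.py -120 8.5 65; python3 -c "
from station import *;s=sense();print(s['joints'].round(1),s['joint_velocities'].round(1))"
```

```text
t 16.05 p [-129.5   -3.6   81.6] F [ 1.5 -3.2  0.7] z-axis [ 0.135 -0.073 -0.988] y-axis [ 0.023  0.997 -0.07 ] w 0.5
shift [-7.  13.4 16.8] unit fwd in tool [-0.991  0.023  0.135]
[  16.2   11.5  -44.9   14.3  -28.8 -126. ] [   5.6   19.6   79.6 -125.6  -94.7  118.4]
```

carry_out(commands=[0,0,0,0,0,0])

```text
time_s: 16.18
tcp_pos: [0.4495, -0.0689, 0.0825]
ee_rot: [[-0.982, 0.137, 0.13], [0.126, 0.988, -0.086], [-0.141, -0.068, -0.988]]
wrist_force: [0.5, 0.1, 0.5]
gripper_width: 0.003
```

```bash
python3 go.py -122 8.5 65 180 r; python3 -c "
from station import *;s=sense();print(s['joints'].round(1),s['joint_velocities'].round(1))"
```

```text
t 16.175 tcp [ 0.4495 -0.0689  0.0825] target [ 0.4541 -0.059   0.065 ] shift [-0.8 11.5 17. ] turn [-0.07   0.141 -0.019] F [0.5 0.1 0.5] M [0.17 0.15 0.03] w 0.2
rack frame tcp mm -125.5 -1.8 F rack 0.4 0.1 yaw rack 179.19
[  16.2   11.7  -44.6   14.4  -28.7 -126.1] [-0.4 -1.  -6.7  2.7 -0.5 -0.5]
```

carry_out(commands=[2,6,8,-0.07,0,-0.019,2,5,8,0,0,0,0,0,4,0,0,0])

```text
time_s: 16.55
tcp_pos: [0.4467, -0.0607, 0.0596]
ee_rot: [[-0.985, 0.108, 0.137], [0.106, 0.994, -0.023], [-0.139, -0.008, -0.99]]
wrist_force: [-0.2, 0.1, 0.4]
gripper_width: 0.006
```

```bash
python3 go.py -118 8.5 60 180 r; python3 st.py -118 8.5 60; python3 -c "
from station import *;s=sense();print(s['joints'].round(1),s['joint_velocities'].round(1))"
```

```text
t 16.55 tcp [ 0.4467 -0.0607  0.0596] target [ 0.458  -0.0595  0.06  ] shift [-11.1   2.5   1.2] turn [-0.008  0.139  0.006] F [-0.2  0.1  0.4] M [ 0.    0.25 -0.05] w 0.6
rack frame tcp mm -129.2 6.0 F rack -0.2 0.1 yaw rack 180.36
t 16.55 p [-129.2    6.    59.6] F [-0.2  0.1  0.4] z-axis [ 0.139 -0.007 -0.99 ] y-axis [-0.005  1.    -0.008] w 0.6
shift [-11.1   2.5   1.2] unit fwd in tool [-0.99  -0.005  0.139]
[  15.2   13.8  -44.3    7.9  -24.9 -118.4] [-1.   3.7 -2.8  3.2  7.  -2.9]
```

carry_out(commands=[-7,2,1,-0.006,0,0.006,-5,0,0.7,0,0,0])

```text
time_s: 16.8
tcp_pos: [0.4581, -0.0606, 0.059]
ee_rot: [[-0.984, 0.112, 0.136], [0.111, 0.994, -0.019], [-0.137, -0.003, -0.991]]
wrist_force: [0.0, -0.5, -0.6]
gripper_width: 0.007
```

```bash
python3 st.py -112 8.5 60; python3 - <<'E'
from h import *
cv2.imwrite("pics/c15.png",cv2.resize(capture("scene")[140:230,210:310,::-1],None,fx=8,fy=8,interpolation=cv2.INTER_CUBIC)[:600])
cv2.imwrite("pics/w15.png",capture("wrist")[:,:,::-1])
E
```

```text
t 16.8 p [-117.8    7.5   59. ] F [ 0.1 -0.5 -0.6] z-axis [ 0.137 -0.003 -0.991] y-axis [-0.001  1.    -0.003] w 0.6
shift [-5.9  1.  -0.2] unit fwd in tool [-0.991 -0.001  0.137]
```

View pics/c15.png

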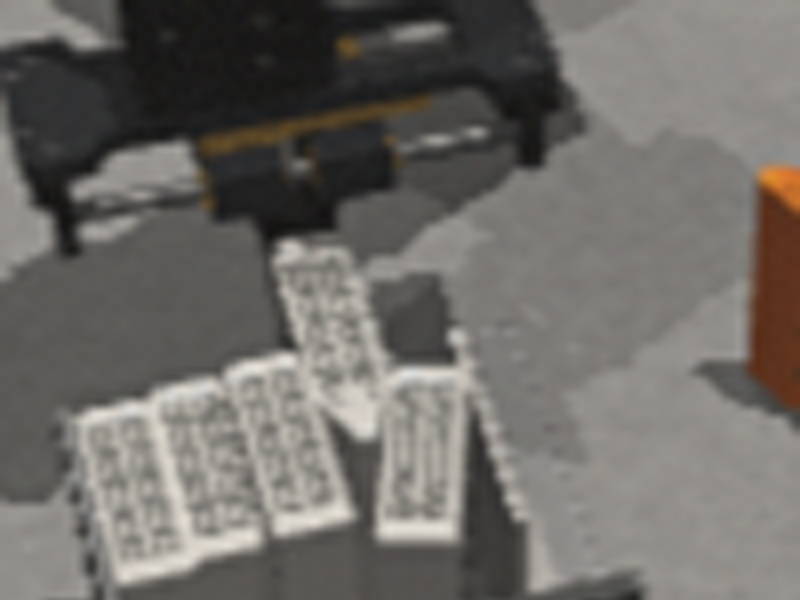

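View pics/w15.png

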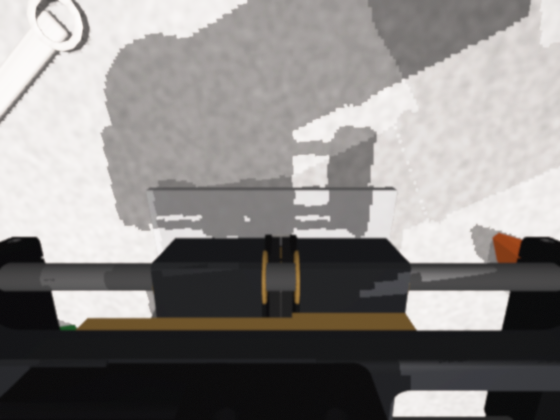

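The closed fingers stand right behind the connector end, about (300,235). I'll push in small steps.

carry_out(commands=[-4,1,0.3,0,0,0,-4,0,0.5,0,0,0])

```text
time_s: 17.15
tcp_pos: [0.4665, -0.0606, 0.0594]
ee_rot: [[-0.984, 0.113, 0.136], [0.112, 0.994, -0.019], [-0.137, -0.004, -0.991]]
wrist_force: [-0.7, 0.3, 0.5]
gripper_width: 0.004
```

```bash
python3 st.py
```

```text
t 17.15 p [-109.5    8.4   59.4] F [-0.8  0.3  0.5] z-axis [ 0.137 -0.003 -0.991] y-axis [-0.     1.    -0.004] w 0.4
```

carry_out(commands=[-4,0,0.5,0,0,0,-4,0,0.5,0,0,0])

```text
time_s: 17.4
tcp_pos: [0.4733, -0.062, 0.059]
ee_rot: [[-0.985, 0.114, 0.132], [0.112, 0.993, -0.02], [-0.133, -0.005, -0.991]]
wrist_force: [-4.8, 0.1, 1.9]
gripper_width: 0.001
```

```bash
python3 st.py
```

```text
t 17.4 p [-102.6    7.7   59. ] F [-4.8 -0.5  1.9] z-axis [ 0.133 -0.005 -0.991] y-axis [ 0.001  1.    -0.005] w 0.1
```

carry_out(commands=[-4,0,0.5,0,0,0,-4,0,0.5,0,0,0])

```text
time_s: 17.65
tcp_pos: [0.4789, -0.0638, 0.0582]
ee_rot: [[-0.985, 0.116, 0.126], [0.114, 0.993, -0.021], [-0.127, -0.007, -0.992]]
wrist_force: [-4.3, 0.6, 2.1]
gripper_width: 0.006
```

```bash
python3 st.py; python3 - <<'E'
from h import *
cv2.imwrite("pics/c16.png",cv2.resize(capture("scene")[155:230,210:310,::-1],None,fx=8,fy=8,interpolation=cv2.INTER_CUBIC)[:600])
E
```

```text
t 17.65 p [-96.8   6.6  58.2] F [-4.4  0.1  2.1] z-axis [ 0.127 -0.007 -0.992] y-axis [ 0.002  1.    -0.007] w 0.5
```

View pics/c16.png

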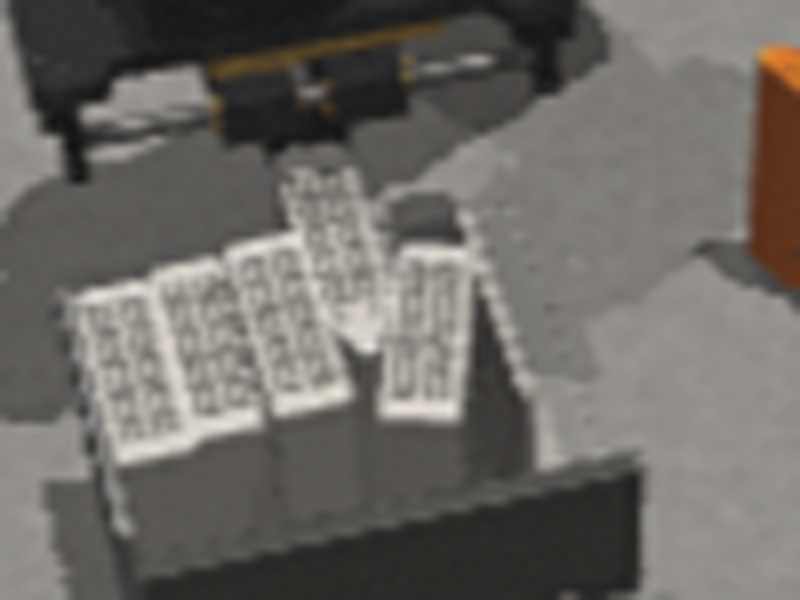

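carry_out(commands=[-4,1,0,0,-0.008,0,-4,0.5,0.2,0,0,0])

```text
time_s: 17.95
tcp_pos: [0.4863, -0.0635, 0.0582]
ee_rot: [[-0.984, 0.116, 0.131], [0.114, 0.993, -0.023], [-0.133, -0.007, -0.991]]
wrist_force: [-4.8, 0.7, -0.0]
gripper_width: 0.009
```

```bash
python3 st.py
```

```text
t 17.95 p [-89.4   7.7  58.2] F [-4.8  0.1 -0. ] z-axis [ 0.133 -0.008 -0.991] y-axis [ 0.003  1.    -0.007] w 0.8
```

carry_out(commands=[-4,0.5,0,0,-0.004,0,-4,0.5,0.2,0,0,0])

```text
time_s: 18.2
tcp_pos: [0.4942, -0.0636, 0.0585]
ee_rot: [[-0.984, 0.117, 0.134], [0.114, 0.993, -0.023], [-0.136, -0.008, -0.991]]
wrist_force: [-3.1, -0.4, -1.4]
gripper_width: 0.004
```

```bash
python3 st.py; python3 - <<'E'
from h import *
cv2.imwrite("pics/c17.png",cv2.resize(capture("scene")[155:230,210:310,::-1],None,fx=8,fy=8,interpolation=cv2.INTER_CUBIC)[:600])
E
```

```text
t 18.2 p [-81.6   8.6  58.5] F [-3.  -0.8 -1.4] z-axis [ 0.136 -0.008 -0.991] y-axis [ 0.003  1.    -0.008] w 0.3
```

View pics/c17.png

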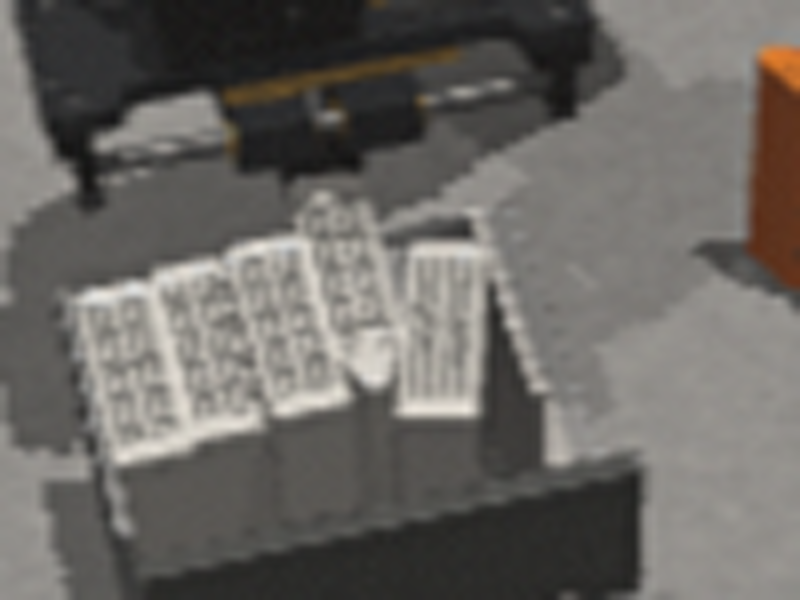

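carry_out(commands=[-4,0,0,0,0,0,-3,0,0,0,0,0])

```text
time_s: 18.5
tcp_pos: [0.5059, -0.0634, 0.0611]
ee_rot: [[-0.983, 0.114, 0.142], [0.112, 0.993, -0.022], [-0.144, -0.005, -0.99]]
wrist_force: [-1.1, -0.6, -0.7]
gripper_width: 0.005
```

```bash
python3 st.py
```

```text
t 18.5 p [-70.   10.   61.1] F [-1.  -0.7 -0.7] z-axis [ 0.144 -0.006 -0.99 ] y-axis [ 0.001  1.    -0.005] w 0.4
```

carry_out(commands=[-3,0,0,0,0,0])

```text
time_s: 18.62
tcp_pos: [0.5101, -0.0636, 0.0621]
ee_rot: [[-0.983, 0.114, 0.144], [0.112, 0.993, -0.021], [-0.146, -0.005, -0.989]]
wrist_force: [-1.0, -0.1, -1.0]
gripper_width: 0.007
```

```bash
python3 st.py
```

```text
t 18.62 p [-65.8  10.4  62.1] F [-1.  -0.2 -1. ] z-axis [ 0.146 -0.005 -0.989] y-axis [ 0.001  1.    -0.005] w 0.6
```

carry_out(commands=[-3,0,0,0,0,0])

```text
time_s: 18.75
tcp_pos: [0.514, -0.0638, 0.0629]
ee_rot: [[-0.983, 0.114, 0.146], [0.112, 0.993, -0.021], [-0.147, -0.005, -0.989]]
wrist_force: [-1.4, 0.5, -0.8]
gripper_width: 0.007
```

```bash
python3 st.py
```

```text
t 18.75 p [-62.   10.6  62.9] F [-1.4  0.4 -0.8] z-axis [ 0.147 -0.005 -0.989] y-axis [ 0.001  1.    -0.005] w 0.6
```

```bash
python3 - <<'E'
from h import *
cv2.imwrite("pics/c18.png",cv2.resize(capture("scene")[155:230,210:310,::-1],None,fx=8,fy=8,interpolation=cv2.INTER_CUBIC)[:600])
cv2.imwrite("pics/s18.png",cv2.resize(capture("side")[150:270,230:370,::-1],None,fx=5,fy=5,interpolation=cv2.INTER_CUBIC))
E
```

```text
(no output)
```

View pics/c18.png

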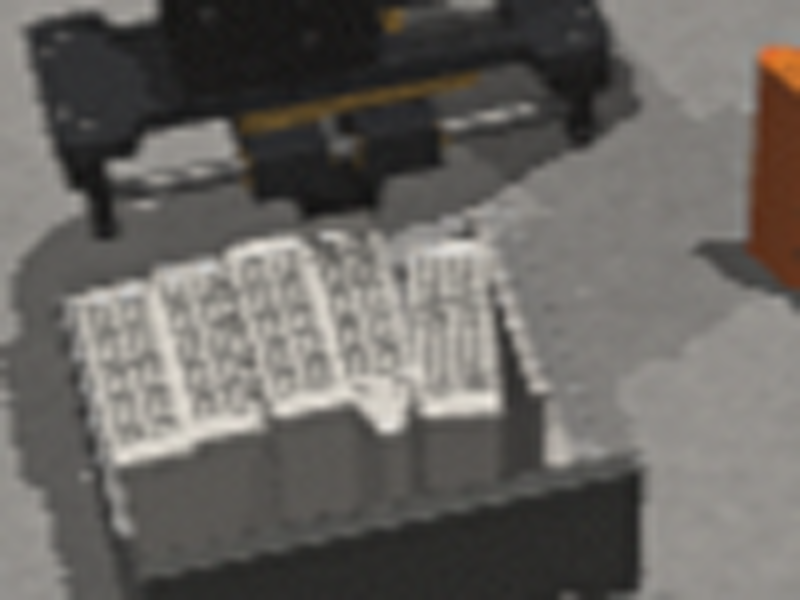

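View pics/s18.png

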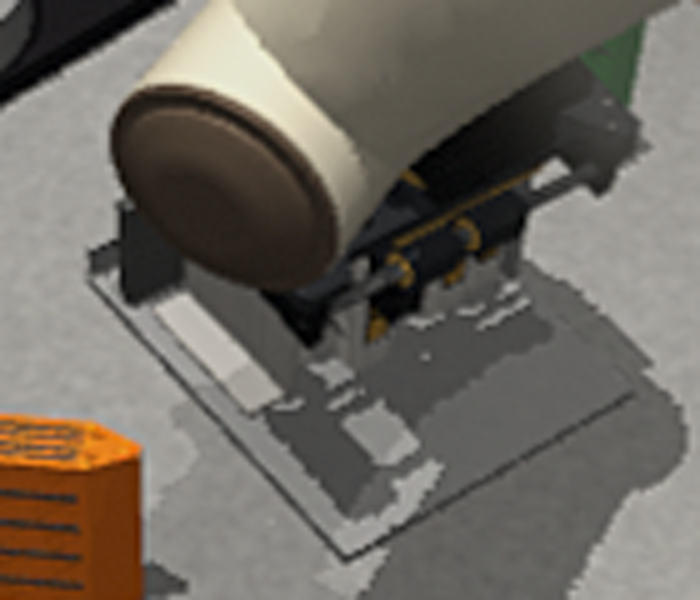

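carry_out(commands=[-2,-0.5,0.5,0,0,0])

```text
time_s: 18.98
tcp_pos: [0.5155, -0.0646, 0.0627]
ee_rot: [[-0.983, 0.114, 0.145], [0.112, 0.993, -0.021], [-0.146, -0.005, -0.989]]
wrist_force: [-6.4, 2.1, 2.8]
gripper_width: 0.007
```

```bash
python3 st.py
```

```text
t 18.98 p [-60.4  10.   62.7] F [-6.6  1.4  2.8] z-axis [ 0.146 -0.005 -0.989] y-axis [ 0.001  1.    -0.005] w 0.6
```

carry_out(commands=[-2,0,0.4,0,0,0])

```text
time_s: 19.1
tcp_pos: [0.5154, -0.0652, 0.062]
ee_rot: [[-0.983, 0.115, 0.14], [0.113, 0.993, -0.022], [-0.142, -0.006, -0.99]]
wrist_force: [-6.3, 2.4, 3.0]
gripper_width: 0.005
```

```bash
python3 st.py
```

```text
t 19.1 p [-60.4   9.4  62. ] F [-6.5  1.6  3. ] z-axis [ 0.142 -0.006 -0.99 ] y-axis [ 0.002  1.    -0.006] w 0.5
```

carry_out(commands=[-2,0,0.4,0,0,0])

```text
time_s: 19.23
tcp_pos: [0.5153, -0.0657, 0.0613]
ee_rot: [[-0.984, 0.116, 0.136], [0.114, 0.993, -0.023], [-0.137, -0.007, -0.99]]
wrist_force: [-5.8, 1.9, 2.6]
gripper_width: 0.005
```

```bash
python3 st.py
```

```text
t 19.23 p [-60.5   8.8  61.3] F [-5.9  1.2  2.6] z-axis [ 0.137 -0.007 -0.99 ] y-axis [ 0.002  1.    -0.007] w 0.4
```

carry_out(commands=[-2,0,0.4,0,0,0])

```text
time_s: 19.35
tcp_pos: [0.5152, -0.0663, 0.0606]
ee_rot: [[-0.984, 0.117, 0.131], [0.114, 0.993, -0.023], [-0.133, -0.008, -0.991]]
wrist_force: [-4.5, 1.9, 1.7]
gripper_width: 0.004
```

```bash
python3 st.py
```

```text
t 19.35 p [-60.5   8.3  60.6] F [-4.7  1.3  1.7] z-axis [ 0.133 -0.008 -0.991] y-axis [ 0.003  1.    -0.008] w 0.3
```

carry_out(commands=[-4,0.8,-0.3,0,-0.01,0,-6,0.5,-0.3,0,-0.006,0,-6,0.5,-0.3,0,-0.006,0])

```text
time_s: 19.73
tcp_pos: [0.515, -0.0688, 0.0589]
ee_rot: [[-0.985, 0.123, 0.12], [0.12, 0.992, -0.031], [-0.123, -0.016, -0.992]]
wrist_force: [-12.1, 4.3, 5.6]
gripper_width: 0.005
```

```bash
python3 st.py
```

```text
t 19.73 p [-60.3   5.8  58.9] F [-12.5   2.9   5.6] z-axis [ 0.123 -0.017 -0.992] y-axis [ 0.009  1.    -0.016] w 0.4
```

carry_out(commands=[-6,0.5,-0.3,0,-0.006,0,-6,0.5,-0.3,0,-0.006,0,-6,0.5,-0.3,0,-0.006,0])

```text
time_s: 20.1
tcp_pos: [0.5147, -0.0719, 0.0562]
ee_rot: [[-0.987, 0.129, 0.1], [0.125, 0.991, -0.038], [-0.104, -0.025, -0.994]]
wrist_force: [-11.2, 4.5, 4.1]
gripper_width: 0.005
```

```bash
python3 st.py; python3 - <<'E'
from h import *
cv2.imwrite("pics/c19.png",cv2.resize(capture("scene")[155:230,210:310,::-1],None,fx=8,fy=8,interpolation=cv2.INTER_CUBIC)[:600])
E
```

```text
t 20.1 p [-60.3   2.6  56.2] F [-11.6   3.2   4.1] z-axis [ 0.104 -0.027 -0.994] y-axis [ 0.015  1.    -0.025] w 0.4
```

View pics/c19.png

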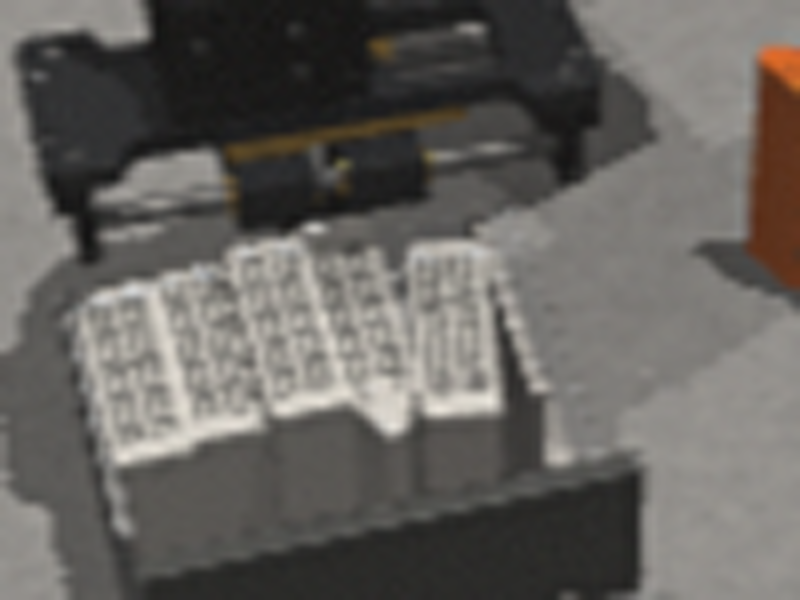

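carry_out(commands=[5,0,-2,-0.025,0,0.014,2,4,-3,0,0,0,0,2,-1,0,-0.03,0])

```text
time_s: 20.52
tcp_pos: [0.5105, -0.0643, 0.0623]
ee_rot: [[-0.981, 0.139, 0.138], [0.138, 0.99, -0.018], [-0.139, 0.002, -0.99]]
wrist_force: [0.1, 0.8, -0.7]
gripper_width: 0.007
```

```bash
python3 st.py -62 9 64
```

```text
t 20.52 p [-65.3   9.7  62.3] F [ 0.   0.8 -0.7] z-axis [ 0.139 -0.002 -0.99 ] y-axis [0.026 1.    0.002] w 0.6
shift [-3.5 -0.6 -1.2] unit fwd in tool [-0.99   0.026  0.139]
```

carry_out(commands=[-2,0,-1,0,0,-0.026,-3,0,0,0,0,0,-3,0.5,0,0,0,0])

```text
time_s: 20.9
tcp_pos: [0.5157, -0.0647, 0.0641]
ee_rot: [[-0.985, 0.111, 0.131], [0.11, 0.994, -0.019], [-0.132, -0.005, -0.991]]
wrist_force: [-8.8, 2.7, 4.4]
gripper_width: 0.006
```

```bash
python3 st.py
```

```text
t 20.9 p [-60.1   9.8  64.1] F [-9.   1.7  4.4] z-axis [ 0.132 -0.004 -0.991] y-axis [-0.002  1.    -0.005] w 0.5
```

carry_out(commands=[-7,2,-1,0,-0.015,0,-10,3,-1,0,-0.015,0])

```text
time_s: 21.15
tcp_pos: [0.5162, -0.065, 0.0629]
ee_rot: [[-0.985, 0.12, 0.122], [0.117, 0.993, -0.029], [-0.125, -0.015, -0.992]]
wrist_force: [-19.7, 3.6, 8.6]
gripper_width: 0.004
```

```bash
python3 st.py
```

```text
t 21.15 p [-59.6   9.6  62.9] F [-20.    1.3   8.6] z-axis [ 0.125 -0.015 -0.992] y-axis [ 0.007  1.    -0.015] w 0.4
```

Now at 20 N with no travel, centred on the connector end. I'll hold briefly, then ease off.

carry_out(commands=[-10,3,-1,0,-0.015,0,-10,3,-1,0,-0.015,0])

```text
time_s: 21.4
tcp_pos: [0.516, -0.0655, 0.0608]
ee_rot: [[-0.986, 0.129, 0.107], [0.126, 0.991, -0.041], [-0.112, -0.027, -0.993]]
wrist_force: [-18.4, 4.3, 9.1]
gripper_width: 0.003
```

```bash
python3 st.py
```

```text
t 21.4 p [-59.8   9.1  60.8] F [-18.8   2.2   9.1] z-axis [ 0.111 -0.029 -0.993] y-axis [ 0.016  1.    -0.027] w 0.2
```

carry_out(commands=[-4,1,0,0,0,0,2,0,0,0,0,0,8,0,0,0,0,0,15,0,0,0,0,0,20,0,0,0,0,0])

```text
time_s: 22.02
tcp_pos: [0.4744, -0.0592, 0.0557]
ee_rot: [[-0.986, 0.13, 0.105], [0.127, 0.991, -0.041], [-0.109, -0.028, -0.994]]
wrist_force: [-0.5, -0.0, -0.2]
gripper_width: 0.006
```

```bash
python3 st.py
```

```text
t 22.02 p [-101.8   10.6   55.7] F [-0.5 -0.1 -0.2] z-axis [ 0.109 -0.029 -0.994] y-axis [ 0.017  0.999 -0.028] w 0.5
```

Clear of the unit. I'll back up and raise the arm for a full view.

carry_out(commands=[8,0,-25,0,0.05,0,5,0,-40,0,0.05,0,0,0,-45,0,0,0,0,-30,-45,0,0,0,0,-50,-30,0,0,0])

```text
time_s: 22.65
tcp_pos: [0.4448, -0.1306, 0.2463]
ee_rot: [[-0.992, 0.123, 0.004], [0.123, 0.992, -0.029], [-0.008, -0.029, -1.0]]
wrist_force: [0.9, -0.2, -0.5]
gripper_width: 0.005
```

carry_out(commands=[0,-55,0,0,0,0,0,-55,0,0,0,0,0,-55,0,0,0,0,0,-55,0,0,0,0,0,0,0,0,0,0])

```text
time_s: 23.28
tcp_pos: [0.42, -0.3588, 0.2587]
ee_rot: [[-0.992, 0.125, 0.023], [0.124, 0.992, -0.035], [-0.027, -0.032, -0.999]]
wrist_force: [-0.3, 0.6, 0.4]
gripper_width: 0.004
```

```bash
python3 st.py; python3 - <<'E'
from h import *
a=capture("scene");b=capture("side")
cv2.imwrite("pics/c20.png",cv2.resize(a[160:255,205:305,::-1],None,fx=6.3,fy=6.3,interpolation=cv2.INTER_CUBIC)[:600])
cv2.imwrite("pics/s20.png",cv2.resize(b[145:265,235:365,::-1],None,fx=5,fy=5,interpolation=cv2.INTER_CUBIC))
cv2.imwrite("pics/c20f.png",a[:,:,::-1])
E
```

```text
t 23.27 p [-121.9 -293.2  258.7] F [-0.4  0.6  0.4] z-axis [ 0.027 -0.032 -0.999] y-axis [ 0.012  0.999 -0.032] w 0.3
```

View pics/c20.png

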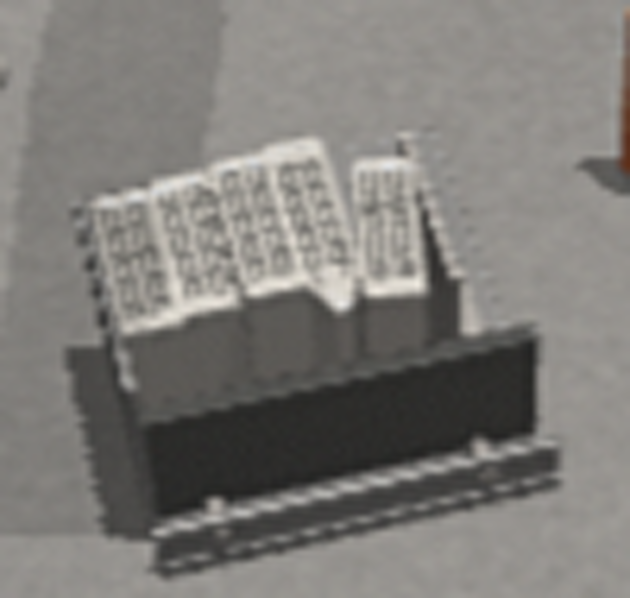

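View pics/s20.png

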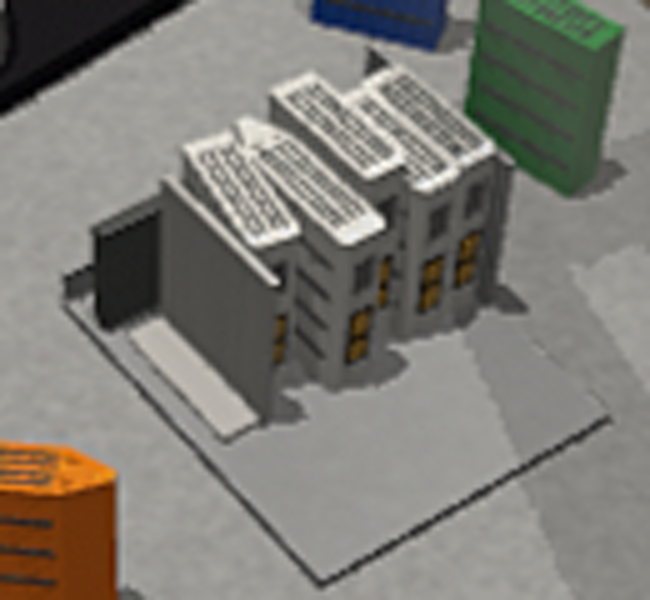

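View pics/c20f.png

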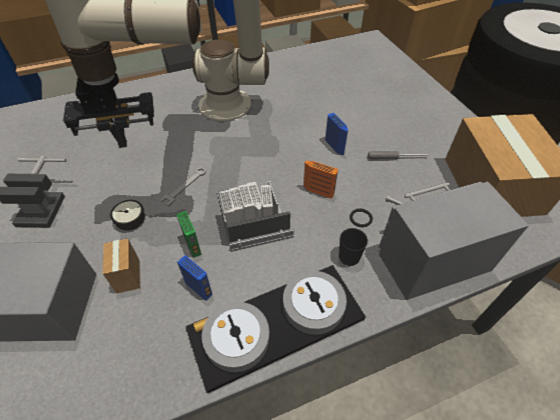

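```bash
python3 - <<'E'
from h import *
x=np.load("rack.npy")
def inv(p):
    d=np.array(p[:2])-x[:2];c,s=np.cos(x[2]),np.sin(x[2]);return (np.array([c*d[0]+s*d[1],-s*d[0]+c*d[1]])*1000).round(1)
k=(6.3,(205,160));q=(5,(235,145))
for n,c,u,z,kk in [("nose",'scene',(340,309),.113,k),("tail l",'scene',(322,142),.113,k),("tail r",'scene',(268,152),.113,k),("nose S",'side',(240,119),.113,q),("tail r S",'side',(384,228),.113,q),("tail l S",'side',(345,245),.113,q),("L br",'scene',(365,295),.113,k),("L bl",'scene',(422,290),.113,k)]: print(n,inv(ray(c,un(u,*kk),z)))
E
```

```text
nose [49.2  4.4]
tail l [-45.6  18.9]
tail r [-46.1  -5.3]
nose S [48.  6.]
tail r S [-52.1  -4.6]
tail l S [-50.7  17.4]
L br [44.6 16.3]
L bl [48.4 40. ]
```

```bash
python3 -c "
from station import *
finish_job(); print('done')"
```

```text
the job is handed in; nothing more can be done
done
```

The white unit is back in the rack, directly on the divider's side of the taller unit, nose first and pressed against the back stop. I handed it in at about 23 s of the 72 s allowed.

**How it went in:** I set the unit down on the ledge in front of the row and used its nose to part the neighbours. Then I let go, closed the fingers and pushed it the rest of the way by its connector end. The push stopped dead and did not travel further at about 20 N, held roughly a quarter of a second. An earlier press at about 12 N, off-centre, also showed no travel.

**Last checks:**
- **Home position:** the nose measures 48–49 mm in rack x, which is inside the stop's range of 38–50 mm and agrees with where the push stopped. I also judge the unit straight and against the taller unit.
- **Row and bench:** all five units are standing. In the last scene picture, the bench items and look-alikes are where they started.
- **Robot:** the arm is clear and touching nothing.

**What wasn't perfect:**
- **Neighbours moved:** the left neighbour was pushed back to about the stop by the nose and was left turned about 6–10° against the unit. The taller unit moved back a few millimetres.
- **Jam on the way in:** the nose stuck once, at about 18 N, until I eased the load off the floor.
- **Joint limits:** while I was tilting the tool, joints 3 and 5 came within about 0.1° of their limits, so I backed off. No reading I took was past a limit.
- **Camera disagreement:** the two cameras differ by about 5 mm on the connector end (-46 mm against -51 mm). I relied on the nose reading and the felt stop.

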